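# Pack the wedge lift up to the film-path mark

### The job

Bring the wedge lift on the film bench up to the film path: stack as many of the green spacer boards as it takes (one or two will do) squarely on the lift's black pad, and push the yellow wedge so that the top of the stack stops level with the upper face of the red pointer (within 3 mm). Leave boards that are not needed lying flat on the bench, clear of the lift, do not shift the pointer, and leave the other things on the bench where they are.

Things in the scene. Friction and masses are not known exactly. Their poses are not given: they have to be found in the camera images.
- board1: loose pale-green plastic spacer board, 60 x 140 mm and 18 mm thick, about 0.16 kg, lying flat on the bench; origin at the centre of its underside, z up, y along its 140 mm length, x along its 60 mm width. The three boards are alike
- board2: loose pale-green plastic spacer board, 60 x 140 mm and 18 mm thick, about 0.16 kg, lying flat on the bench; origin at the centre of its underside, z up, y along its 140 mm length, x along its 60 mm width. The three boards are alike
- board3: loose pale-green plastic spacer board, 60 x 140 mm and 18 mm thick, about 0.16 kg, lying flat on the bench; origin at the centre of its underside, z up, y along its 140 mm length, x along its 60 mm width. The three boards are alike
- lift: the wedge lift, fixed to the bench: dark steel base 120 x 170 mm with a lifting table of 100 x 170 mm above it; origin at the centre of the base's underside on the bench. Its +x axis (always roughly away from the robot) is the way the wedge is pushed in; its y axis runs along the lifting table's length. The gauge post (top 147 mm above the bench, 14 mm thick) stands at lift x = 0, y = -142 mm
- pad (a point): centre of the upper face of the flat black rubber pad (64 x 144 mm, length along y) on the lifting table: where the boards are stacked, lengthwise along y. Axes parallel to the lift's. 60 mm above the bench when the wedge is fully out; rises with the table
- mark (a point): the height mark: the middle of the tip edge of the upper flat face of the red pointer blade (14 mm wide, 4 mm thick) on the gauge post, 26 mm beyond the -y end of boards centred on the pad. Axes parallel to the lift's. Its height differs each time, 82 to 116 mm above the bench; the pointer stays put unless forced
- wedge_end (a point): centre of the outer face of the wedge's upright yellow end plate (12 mm thick, 64 mm wide in y, from 13 to 69 mm above the bench; this point is 41 mm above it), facing the robot (towards lift -x) and 172 mm from the lift's centre when fully out; free bench behind it, and about 40 mm free space on its inner side above a low 12 mm wide rib, for pushing it back
- wedge (a joint): how far the yellow wedge has been pushed in along lift +x, in m: 0 fully out (as at the start) to 0.060 fully in. Each 1 mm raises the lifting table 0.4 mm (24 mm in all). It needs about 8 to 14 N, stays where it is left, and can be pushed back out (about 4 N) from the inner side of its end plate
- roller1: turned steel film guide roller standing upright, 42 mm diameter, 54 mm tall, origin under its centre; a bystander in front of the lift
- roller2: a second such roller at the far side; bystander
- tape: yellow ring-shaped roll of tape lying flat, 90 mm diameter, 48 mm tall; bystander
- core: pale green plastic film core (ring) lying flat, 76 mm diameter, 35 mm tall; bystander
- can: flat round steel film can, 180 mm diameter, 28 mm tall; bystander
- splicer: film splicer, dark steel block 160 x 55 x 36 mm with a blue clamp; bystander
Mind the look-alikes: they are no part of the job. What is shaped like the board3 but blue or orange is not meant.

How it is judged:
On the way:
1. a spacer board lies squarely on the lift's pad, let go (((horizontal distance between board1 and pad below 0.02 m and angle between the y axis of board1 and the y axis of pad, either way round below 0.2 rad and angle between board1's own z axis and vertical below 0.05 rad and z of board1 in the frame of pad below 0.004 m and contact force between the fingers and board1 below 0.1 N) or (horizontal distance between board2 and pad below 0.02 m and angle between the y axis of board2 and the y axis of pad, either way round below 0.2 rad and angle between board2's own z axis and vertical below 0.05 rad and z of board2 in the frame of pad below 0.004 m and contact force between the fingers and board2 below 0.1 N) or (horizontal distance between board3 and pad below 0.02 m and angle between the y axis of board3 and the y axis of pad, either way round below 0.2 rad and angle between board3's own z axis and vertical below 0.05 rad and z of board3 in the frame of pad below 0.004 m and contact force between the fingers and board3 below 0.1 N))), for 0.2 s.
At the end, for the whole second after the job is handed in: The top of the highest board on the pad is within 3 mm of the red pointer's upper face. Every board is either stacked flat within 20 mm of the pad's centre and 0.2 rad of its length, or lies flat on the bench over 110 mm from the pad's centre. Boards and wedge are at rest (((horizontal distance between board1 and pad above 0.11 m and height (world z) of board1 below 0.01 m and angle between board1's own z axis and vertical below 0.1 rad) or (horizontal distance between board1 and pad below 0.02 m and angle between the y axis of board1 and the y axis of pad, either way round below 0.2 rad and angle between board1's own z axis and vertical below 0.05 rad and z of board1 in the frame of mark below -0.015 m and height (world z) of board1 above 0.05 m)) and ((horizontal distance between board2 and pad above 0.11 m and height (world z) of board2 below 0.01 m and angle between board2's own z axis and vertical below 0.1 rad) or (horizontal distance between board2 and pad below 0.02 m and angle between the y axis of board2 and the y axis of pad, either way round below 0.2 rad and angle between board2's own z axis and vertical below 0.05 rad and z of board2 in the frame of mark below -0.015 m and height (world z) of board2 above 0.05 m)) and ((horizontal distance between board3 and pad above 0.11 m and height (world z) of board3 below 0.01 m and angle between board3's own z axis and vertical below 0.1 rad) or (horizontal distance between board3 and pad below 0.02 m and angle between the y axis of board3 and the y axis of pad, either way round below 0.2 rad and angle between board3's own z axis and vertical below 0.05 rad and z of board3 in the frame of mark below -0.015 m and height (world z) of board3 above 0.05 m)) and ((horizontal distance between board1 and pad below 0.02 m and angle between the y axis of board1 and the y axis of pad, either way round below 0.2 rad and angle between board1's own z axis and vertical below 0.05 rad and z of board1 in the frame of mark between -0.021 and -0.015 m) or (horizontal distance between board2 and pad below 0.02 m and angle between the y axis of board2 and the y axis of pad, either way round below 0.2 rad and angle between board2's own z axis and vertical below 0.05 rad and z of board2 in the frame of mark between -0.021 and -0.015 m) or (horizontal distance between board3 and pad below 0.02 m and angle between the y axis of board3 and the y axis of pad, either way round below 0.2 rad and angle between board3's own z axis and vertical below 0.05 rad and z of board3 in the frame of mark between -0.021 and -0.015 m)) and linear speed of each of board1, board2, board3 below 0.01 m/s and velocity of joint wedge between -0.003 and 0.003 m/s); the robot touches nothing.
It fails at once if the red pointer is shifted by more than 3 mm (distance of mark from where it was at the start of the episode above 0.003 m).
It fails at once if another thing on the bench (roller, tape, core, can or splicer) is moved by more than 30 mm (distance of any of roller1, roller2, tape, core, can, splicer from where it was at the start of the episode above 0.03 m).
It also fails if it takes over 72 s, if anything falls off the work surface, if the arm or the gripper's body presses on something with over 40 N, if the wrist force passes 120 N, or if a joint passes its speed limit or range.

### The arm

A 7-joint arm with a two-finger parallel gripper is mounted at the origin on the work surface. World frame = base frame: x ahead of the robot, y to its left, z up, the work surface at z = 0. Lengths are in m, angles in rad, forces in N, time in s.
With the tool pointing down it reaches from about 0.4 to 0.85 m from the base axis. Payload 10.4 kg.
Tool frame: the origin (TCP) lies on the front face of the gripper's body, between the roots of the fingers; the fingertips stand 73 mm ahead of it and the grasp point (between the pads) lies 54 mm ahead of it; x points along the fingers, y is the direction in which the jaws open and shut, and the axes are right-handed (so a half turn about x gives the same grasp; the last joint's range is limited). The gripper opens to 85 mm and grips with 20 to 120 N. Pads are 22 mm wide; open, the fingers measure 114 mm over their backs; the gripper's body (76 mm by 85 mm) begins 54 mm behind the grasp point. The pads swing forward as they close: fully open they stand 13 mm farther back than shut.
Start: joints at [-1.344, 0.332, -0.065, 1.46, 0.022, 1.35, -0.088], TCP at [0.154, 0.606, 0.304] pointing down, gripper open.
Joint ranges: [-2.6, 2.6], [-0.5, 2.12], [-1.47, 1.34], [0.16, 2.42], [-1.27, 4.41], [0.06, 2.06], [-2.6, 2.6]. Speed limits (rad/s): [2.22, 2.22, 2.79, 2.79, 3.14, 3.14, 3.14].

### API

Orientations are given as a unit quaternion [x, y, z, w].
In Python, from workcell import manip gives the robot as it stands. The module is installed in compiled form; this text tells all that it offers.
- The arm moves only by the tool arm_command, never from a script. Its argument "moves" is a list that holds one entry, the list of rows, each a list of 5 numbers: the closure, from 0 (fully open) to 1 (shut), then the shift along the tool's x, y, z in units of 25 mm (1.0 is 25 mm), then the turn about the tool's x in degrees. A call has 1 to 12 rows; each row shifts and turns the commanded pose from where the row before left it, along the tool's axes as they then stand; what a row does not reach is not made up. A row lasts 1/12 s, in which the tool goes at most 41.7 mm and 7.16 degrees, less where a joint would pass 70% of its speed; a pose out of reach is approached as far as the arm can. A call is refused whole if a number of a shift passes 1 or a number of a turn 7.16, either way. A call with a gripper value outside its range is refused whole. The fingers move at their own pace and stop on an object; "force" is the grip in N (left out, the last holds). Time passes only in rows, so rows that do not move let the fingers close. It gives the time, the measured TCP pose, the force and the opening at its end, in the units of the state.
- manip.get_obs(): the state, without advancing time (a new reading comes with each control period).
- manip.camera(name): name is "scene" or "top" or "wrist"; returns the picture (384x512x3 uint8, red, green, blue); there is no depth.
- manip.camera_info(name): a dict with "vfov" (degrees; the focal length in pixels is half the picture's height over the tangent of half this angle, whatever the lens; pixels are square), "cx", "cy" (the principal point, pixels), "pose" (4x4, takes a point from camera to world coordinates). Camera axes: x right, y down, z forward; pixel columns grow to the right and rows downward; lengths in m; the calibration is good to about 2 mm. A picture is of the moment at which its call begins: read the wrist's pose just before it. camera_info takes no time and is no camera call; for the wrist camera it gives the pose at the moment of the call.
- manip.hand_in(): hands the job in, once; it reports no verdict.
Trained networks look in the newest picture that a camera, given by its name, has taken for a name from the list of things; names that differ only in an ending like _2 or _b are one class to them, and where a whole thing is asked for, a point or a joint stands for the part that bears it (a point fixed in the world has none). Each returns a list of dicts, best first, with "confidence" (0 to 1); they miss things now and then, are a little off and sometimes report something else, mostly with a low value. They report only what shows in the picture. A call takes as long as a camera call. They do not tell look-alikes from the thing itself.
- manip.regions_of(query, camera): "mask" (384x512 bool, what is visible of it) and "rect" ([left, top, right, bottom] in pixels, round what is visible of it).
- manip.pinpoint(query, camera): "pixel" ([row, column] in pixels: a listed point, or the origin of a listed thing).
The state is a dict: "clock": time; "joint_pos": joint angles; "joint_velocities": joint speeds; "tau": joint torques, N m; "position": TCP position; "ee_rot": TCP orientation; "ft_force": force on the tool from outside, world axes, zero at the start; "torque": the same for the moment, N m; "grip_width": opening from 0.0 (shut) to 1.0 (fully open).
Only numpy, scipy, OpenCV 4.12 (cv2) and the standard library are available. Lean on these libraries where they do the work, as an engineer would, in place of code of your own. Each camera call takes 0.05 s, during which the arm holds its last target.

## Working session

There is one attempt and no reset: what is moved stays moved. The work goes in short steps, Python scripts to look and compute and a tool call to move; the robot and the scene stay as the last step left them, time stands still between calls to the robot, and variables do not carry over. Pictures are saved under pics/ and viewed, and the job is handed in when it is done.

Besides the shell and the picture viewer there is one more tool, called after "Request:" as a command line: name --argument value ..., lists and objects as JSON in quotes. arm_command: Moves the arm, as the interface text tells. Its arguments: {"type":"object","properties":{"moves":{"type":"array","items":{"type":"array","items":{"type":"array","items":{"type":"number"}}}},"force":{"type":"number"}},"required":["moves"]}

```bash
mkdir -p pics; cat > h.py <<'E'
import numpy as np,cv2
from workcell import manip
from scipy.spatial.transform import Rotation as R
def snap(n,f):
    im=manip.camera(n); cv2.imwrite('pics/'+f,im[:,:,::-1]); return im
def ray(n,rc,info=None):
    i=info or manip.camera_info(n); f=192/np.tan(np.radians(i['vfov'])/2)
    P=np.array(i['pose']); d=np.array([(rc[1]-i['cx'])/f,(rc[0]-i['cy'])/f,1.])
    return P[:3,3],P[:3,:3]@d
def atz(n,rc,z,info=None):
    o,d=ray(n,rc,info); return o+d*(z-o[2])/d[2]
def proj(n,p,info=None):
    i=info or manip.camera_info(n); f=192/np.tan(np.radians(i['vfov'])/2)
    P=np.array(i['pose']); c=P[:3,:3].T@(np.asarray(p)-P[:3,3])
    return np.array([i['cy']+f*c[1]/c[2],i['cx']+f*c[0]/c[2]])
def tri(a,b):
    (o1,d1),(o2,d2)=a,b
    d1=d1/np.linalg.norm(d1);d2=d2/np.linalg.norm(d2)
    A=np.stack([d1,-d2],1); s=np.linalg.lstsq(A,o2-o1,rcond=None)[0]
    p,q=o1+s[0]*d1,o2+s[1]*d2
    return (p+q)/2,np.linalg.norm(p-q)
E
python3 - <<'E'
from h import *
np.set_printoptions(precision=4,suppress=True)
for n in['scene','top']:
    snap(n,n+'0.png'); i=manip.camera_info(n); print(n,i['vfov'],i['cx'],i['cy'],np.array(i['pose']))
for q in['board1','lift','pad','mark','wedge_end','roller1','tape','core','can','splicer']:
    for n in['scene','top']:
        print(q,n,[(np.round(d['pixel'],1),round(d['confidence'],2)) for d in manip.pinpoint(q,n)][:5])
o=manip.get_obs();print(o)
E
```

```text
scene 49.41112966439792 262.0494802418389 192.89395388879555 [[-0.229   0.833  -0.5036  1.1314]
 [ 0.9733  0.2024 -0.1078  0.135 ]
 [ 0.0122 -0.5149 -0.8572  1.1359]
 [ 0.      0.      0.      1.    ]]
top 55.79973111976286 255.67385730614185 190.0722833380149 [[ 0.0081 -0.9725  0.2329  0.2355]
 [-0.9999 -0.0065  0.0077  0.0116]
 [-0.0059 -0.2329 -0.9725  1.289 ]
 [ 0.      0.      0.      1.    ]]
board1 scene [(array([228.1, 334.5]), 0.84), (array([148.7, 363.3]), 0.83), (array([291.7, 217.1]), 0.83), (array([156.5, 224.2]), 0.76), (array([190. , 341.1]), 0.73)]
board1 top [(array([232.2, 192.9]), 0.92), (array([165.1, 197.2]), 0.81), (array([279.7, 177.1]), 0.79), (array([123.4, 278.2]), 0.73), (array([243.7, 306.2]), 0.65)]
lift scene [(array([224.6, 227. ]), 0.83), (array([178.7, 250.3]), 0.68)]
lift top [(array([169.8, 284.2]), 0.87)]
pad scene [(array([220.2, 224.2]), 0.67), (array([207.6, 195.4]), 0.55)]
pad top [(array([165.9, 284.8]), 0.67)]
mark scene [(array([203.7, 196. ]), 0.64)]
mark top []
wedge_end scene [(array([176.9, 251.2]), 0.72)]
wedge_end top [(array([217.3, 2
[... 381 characters left out ...]
4.9]), 0.53)]
can scene []
can top [(array([177.7, 393.7]), 0.97)]
splicer scene [(array([247.7, 424.1]), 0.74), (array([261.9, 331.8]), 0.58)]
splicer top [(array([192.6, 121.9]), 0.85)]
{'clock': 1.1, 'joint_pos': array([-1.3436,  0.3322, -0.0647,  1.4601,  0.0216,  1.3499, -0.0885]), 'joint_velocities': array([-0.0001,  0.001 , -0.    , -0.0008,  0.0004,  0.001 ,  0.0015]), 'tau': array([ -0.0005, -62.5245,   0.0486, -39.1836,   0.0164,   0.0022,
         0.0001]), 'position': array([0.1545, 0.6056, 0.3039]), 'ee_rot': array([ 0.0881,  0.7016, -0.0881,  0.7016]), 'ft_force': array([ 0.3783,  0.2779, -0.2794]), 'torque': array([ 0.0598, -0.0176, -0.0141]), 'grip_width': 1.0027272754427785}
```

View pictures.

View pics/scene0.png

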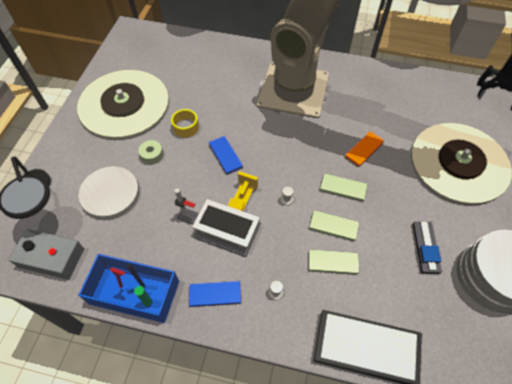

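View pics/top0.png

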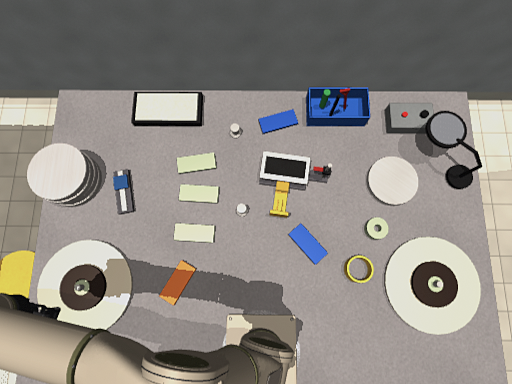

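```bash
python3 - <<'E'
from h import *
np.set_printoptions(precision=4,suppress=True)
for n in['scene','top']:
    manip.camera(n)
    for d in manip.regions_of('board1',n):
        m=d['mask'].astype(np.uint8)
        c=max(cv2.findContours(m,0,1)[0],key=cv2.contourArea)[:,0,::-1]
        pts=np.array([atz(n,p,0.018)[:2] for p in c]).astype(np.float32)
        im=manip.camera_info
        r=cv2.minAreaRect(pts*1000)
        print(n,round(d['confidence'],2),d['rect'],np.round(r[0],1),np.round(r[1],1),round(r[2],1))
    for q in ['lift','pad','roller1']:
      for d in manip.regions_of(q,n):
        m=d['mask'].astype(np.uint8)
        c=max(cv2.findContours(m,0,1)[0],key=cv2.contourArea)[:,0,::-1]
        pts=np.array([atz(n,p,0.06)[:2] for p in c]).astype(np.float32)
        r=cv2.minAreaRect(pts*1000)
        print(q,n,round(d['confidence'],2),d['rect'],np.round(r[0],1),np.round(r[1],1),round(r[2],1))
S='scene';T='top'
for q,a,b in [('pad',(220.2,224.2),(165.9,284.8)),('wend',(176.9,251.2),(217.3,275.4)),('mark',(203.7,196),(170,315.8))]:
    print(q,tri(ray(S,a),ray(T,b)))
for n in['scene','top']:
    im=manip.camera(n)
    x=im[140:260,150:300] if n=='scene' else im[130:240,220:350]
    cv2.imwrite(f'pics/z{n}.png',cv2.resize(x,None,fx=5,fy=5,interpolation=cv2.INTER_CUBIC)[:,:,::-1])
E
```

```text
scene 0.85 [344.8, 130.8, 385.7, 168.6] [222.3 287.4] [ 62.2 152.8] 60.0
scene 0.82 [190.8, 280.5, 241.9, 310.0] [814.5 -55.7] [ 68.8 140.2] 17.1
scene 0.75 [207.0, 133.0, 242.1, 173.6] [ 356.3 -158.4] [151.4  64.3] 41.0
scene 0.66 [269.0, 282.2, 282.4, 298.4] [767.7 102.7] [50.7 38.4] 12.7
scene 0.64 [320.5, 173.6, 368.9, 200.2] [389.6 239.3] [142.3  75.9] 87.0
scene 0.62 [310.2, 250.5, 359.7, 273.5] [647.2 244.9] [ 66.1 140.7] 9.7
scene 0.57 [311.5, 211.2, 361.4, 241.9] [528.7 229.5] [145.9  74.3] 88.3
lift scene 0.75 [311.5, 211.6, 358.1, 242.4] [555.5 227.2] [137.   66.1] 85.9
lift scene 0.73 [172.5, 169.5, 260.1, 258.0] [ 593.4 -114.6] [280.1 249.3] 16.8
pad scene 0.67 [195.9, 197.5, 261.2, 248.0] [618.8 -78.4] [170.2 103. ] 82.2
roller1 scene 0.71 [278.9, 187.0, 295.5, 205.9] [488.1  75.5] [63.1 32.9] 11.8
roller1 scene 0.63 [266.9, 283.0, 281.0, 296.7] [780.3 102.3] [46.4 34.4] 11.8
roller1 scene 0.44 [193.5, 199.6, 261.3, 247.8] [618.5 -78.4] [172.4 107.2] 82.4
top 0.93 [160.6, 259.6, 196.8, 306.2] [215.9 285.4] [ 63.3 144.2] 60.5
top 0.65 [179.1, 183.3, 219.2, 203.0] [526.4 227.4] [139.8  61.8] 84.5
top 0.65 [287.2, 222.0, 325.6, 265.5] [ 349.1 -160.7] [137.1  63.5] 41.4
top 0.63 [175.8, 154.1, 216.8, 172.6] [639.3 241.4] [ 66.7 144.3] 10.4
top 0.59 [167.7, 226.4, 215.8, 244.3] [384.  236.5] [137.9  61.2] 87.3
top 0.38 [345.4, 254.8, 375.0, 284.0] [ 265.  -331.8] [86.9 99.3] 0.5
lift top 0.56 [260.6, 150.1, 332.4, 219.8] [ 545.4 -110.7] [247.4 229.7] 83.0
pad top 0.66 [256.8, 151.4, 307.5, 182.8] [611.8 -80.2] [174.9 102. ] 82.5
roller1 top 0.45 [229.0, 128.4, 242.5, 136.6] [749.8  98.2] [46.9 36.4] 1.0
roller1 top 0.26 [268.8, 180.1, 291.6, 220.1] [499.  -61.6] [ 59.1 128. ] 85.4
pad (array([ 0.6171, -0.0825,  0.0655]), np.float64(0.003778293002024157))
wend (array([ 0.4379, -0.0487,  0.0391]), np.float64(0.0014684185972868007))
mark (array([ 0.595 , -0.18  ,  0.0857]), np.float64(0.011951295950137298))
```

View pics/zscene.png

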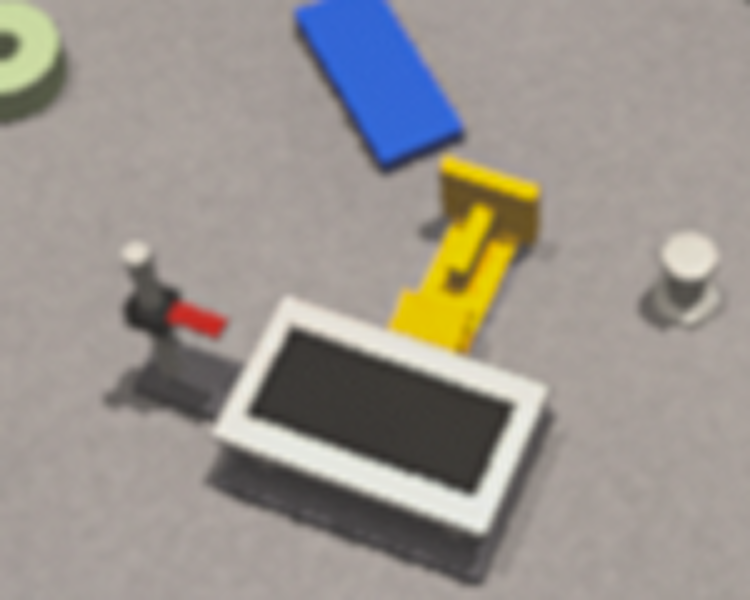

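View pics/ztop.png

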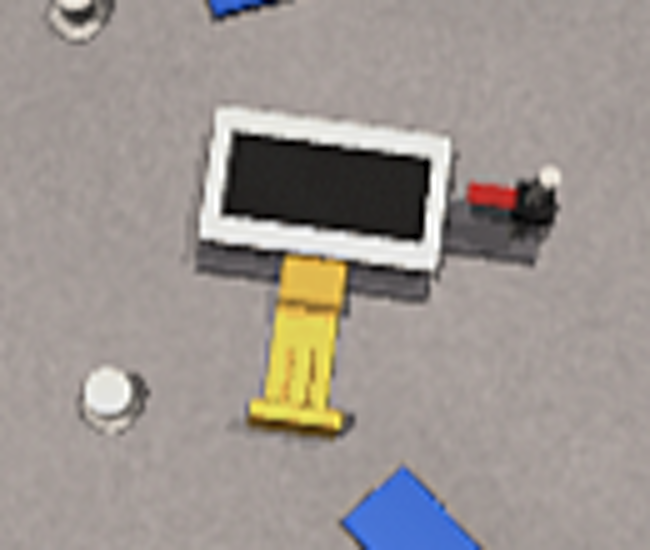

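```bash
cat >> h.py <<'E'
def yaw_of(q):
    Y=R.from_quat(q).as_matrix()[:,1]; return np.degrees(np.arctan2(Y[1],Y[0]))
def plan(tp,yaw,o=None):
    """target TCP pos (tool down), yaw of tool y (mod 180). print rotate total and shifts after the rotation"""
    o=o or manip.get_obs(); M=R.from_quat(o['ee_rot']).as_matrix()
    y0=yaw_of(o['ee_rot']); d=(yaw-y0+90)%180-90  # world yaw change
    th=-d # turn about tool x (down)
    M2=M@R.from_rotvec([np.radians(th),0,0]).as_matrix()
    s0=M.T@(np.asarray(tp)-o['position'])/.025; s=M2.T@(np.asarray(tp)-o['position'])/.025
    print('pos',o['position'].round(4),'yaw',round(y0,2),'xdir',M[:,0].round(3),'turn',round(th,2),'shift now-axes',s0.round(2),'after turn',s.round(2),'clk',o['clock'],'F',o['ft_force'].round(1),'w',round(o['grip_width'],3))
E
python3 - <<'E'
from h import *
np.set_printoptions(precision=4,suppress=True)
S='scene';T='top'
from itertools import product
res={}
for n in[S,T]:
    im=manip.camera(n); hsv=cv2.cvtColor(im,cv2.COLOR_RGB2HSV)
    h,s,v=[hsv[:,:,i].astype(int) for i in range(3)]
    roi=np.zeros_like(h,bool)
    if n==S: roi[190:220,165:205]=1
    else: roi[155:185,305:335]=1
    m=roi&((h<8)|(h>172))&(s>120)
    rr,cc=np.nonzero(m); print(n,'red',rr.min(),rr.max(),cc.min(),cc.max(),len(rr)); 
    for r in range(rr.min()-1,rr.max()+2): print(' '.join('%3d'%(im[r,c,0].astype(int)-im[r,c,1]) for c in range(cc.min()-2,cc.max()+4)))
    # green boards
    g=((h>30)&(h<50)&(s>40)&(v>140)).astype(np.uint8)
    for c in cv2.findContours(g,0,1)[0]:
        if cv2.contourArea(c)<350 or cv2.contourArea(c)>2000: continue
        pts=np.array([atz(n,p[::-1],0.018)[:2] for p in c[:,0]]).astype(np.float32)*1000
        r=cv2.minAreaRect(pts); print(n,'green',cv2.boundingRect(c),np.round(r[0],1),np.round(r[1],1),round(r[2],1))
    # white table
    roi=np.zeros_like(h,bool)
    if n==S: roi[195:250,190:262]=1
    else: roi[148:188,256:314]=1
    g=(roi&(im.min(2)>190)).astype(np.uint8)
    for c in cv2.findContours(g,0,1)[0]:
        if cv2.contourArea(c)<350: continue
        pts=np.array([atz(n,p[::-1],0.058)[:2] for p in c[:,0]]).astype(np.float32)*1000
        r=cv2.minAreaRect(pts); print(n,'table',cv2.boundingRect(c),np.round(r[0],1),np.round(r[1],1),round(r[2],1))
plan([0.53,0.2,0.3],0)
E
```

```text
scene red 200 206 183 194 50
  2   1   1   9  17  15  13  10   5   5   6   6   7   7   8   7   8
  2  -1   6  42  71  68  59  43  23   9   7   6   6   6   8   8   8
  1   1  24  78 120 129 120 101  72  47  31  21  12   7   6   8   8
  1   6  51 107 144 152 151 143 125 104  88  71  47  25  13   7   8
  1  16  68 120 144 148 152 151 149 145 139 128 105  76  40  13   8
  1  10  47  84  97 108 127 143 148 151 155 154 147 110  48  13   6
  1   1  13  25  31  41  65  96 121 137 150 155 139  85  27   8   6
  2   1   2   4   7  10  17  33  54  76 103 126 105  47  12   6   7
  3   2   3   3   6   5   6   9  11  19  35  57  51  20   7   7   8
scene green (309, 250, 50, 23) [646.2 243.9] [ 61.  139.9] 9.0
scene green (309, 211, 50, 29) [530.4 228.8] [140.8  61.2] 86.9
scene green (321, 174, 46, 26) [388.  238.6] [140.5  61.1] 87.0
scene table (193, 199, 66, 47) [616.9 -80.3] [166.9  98.4] 82.4
top red 167 171 313 323 41
  7   2  12  70  50  35  36  38  27  12  15   2  -1   1   4   4
  7   0  48 143 158 133 129 132 105  74  74  51  20  -1   1   2
  6  -1  61 141 148 144 143 142 144 146 153 155  67   0  -1   3
  6  -3  71 138 150 148 146 142 142 141 148 134  49  -4   0   3
  3  -5  47  83 110 112 115 118 124 139 144 128  37  -8   1   2
  5   2  -3  -4  -7  -8  16  20  47  81  84  87  20  -3   0   2
  5   5   3   0  -2  -3  -3  -8  -9 -11 -12  -3  -4   0   1   2
top green (177, 153, 39, 20) [642.9 242.5] [ 59.  137.3] 8.9
top table (260, 151, 50, 33) [615.3 -80.8] [167.9 100.2] 82.1
pos [0.1545 0.6056 0.3039] yaw 75.69 xdir [ 0.  0. -1.] turn 75.69 shift now-axes [  0.16 -12.01  18.56] after turn [ 0.16 15.02 16.22] clk 1.8 F [ 0.3 -0.   0.2] w 1.002
```

```bash
python3 - <<'E'
from h import *
np.set_printoptions(precision=4,suppress=True)
S='scene';T='top'
for a in [(204.3,194.4),(205,194)]:
  for b in [(169.1,312.8),(169.5,313.2),(168.8,312.5)]:
    print(a,b,tri(ray(S,a),ray(T,b)))
for yaw in[-7.7]:
    c,s=np.cos(np.radians(yaw)),np.sin(np.radians(yaw)); L=np.array([.616,-.0805])
    m=L-.096*np.array([-s,c]); print(m, L-.172*np.array([c,s]))
    # solve height best matching given xy
    for n,p in((S,(204.5,194.3)),(T,(169.1,312.8))):
        o,d=ray(n,p)
        for z in(.085,.09,.095,.1,.105,.11): 
            q=o+d*(z-o[2])/d[2]; print(n,z,q[:2]-m)
plan([0.53,0.19,0.26],-3)
E
```

```text
(204.3, 194.4) (169.1, 312.8) (array([ 0.5989, -0.1762,  0.0882]), np.float64(0.0016361537262187579))
(204.3, 194.4) (169.5, 313.2) (array([ 0.598 , -0.1773,  0.0863]), np.float64(0.0005860935172541401))
(204.3, 194.4) (168.8, 312.5) (array([ 0.5997, -0.1753,  0.0897]), np.float64(0.0024219534687611147))
(205, 194) (169.1, 312.8) (array([ 0.5999, -0.177 ,  0.0853]), np.float64(0.002440772715527632))
(205, 194) (169.5, 313.2) (array([ 0.599 , -0.1781,  0.0833]), np.float64(0.0013896845445332308))
(205, 194) (168.8, 312.5) (array([ 0.6006, -0.1762,  0.0868]), np.float64(0.0032273330360908362))
[ 0.6031 -0.1756] [ 0.4456 -0.0575]
scene 0.085 [-0.0051 -0.0024]
scene 0.09 [-0.0025 -0.0009]
scene 0.095 [0.     0.0006]
scene 0.1 [0.0025 0.0021]
scene 0.105 [0.0051 0.0036]
scene 0.11 [0.0076 0.005 ]
top 0.085 [-0.0034 -0.0002]
top 0.09 [-0.0049  0.0006]
top 0.095 [-0.0064  0.0013]
top 0.1 [-0.0079  0.0021]
top 0.105 [-0.0095  0.0029]
top 0.11 [-0.011   0.0037]
pos [0.1545 0.6056 0.3039] yaw 75.69 xdir [ 0.  0. -1.] turn 78.69 shift now-axes [  1.76 -12.4   18.66] after turn [ 1.76 15.87 15.82] clk 1.8 F [ 0.3 -0.   0.2] w 1.002
```

```bash
cat >> h.py <<'E'
def rows(tp,yaw,N,g,nt=None):
    o=manip.get_obs(); M=R.from_quat(o['ee_rot']).as_matrix()
    d=(yaw-yaw_of(o['ee_rot'])+90)%180-90; nt=nt or N
    D=(np.asarray(tp)-o['position'])/N/.025
    for k in range(N):
        t=-d/nt if k<nt else 0
        s=M.T@D; print([g,*[float(v) for v in s.round(2)],round(t,2)],end=',')
        M=M@R.from_rotvec([np.radians(t),0,0]).as_matrix()
    print()
E
python3 - <<'E'
from h import *
rows([0.53,0.19,0.26],-3,24,0)
E
```

```text
[0, 0.07, -0.52, 0.78, np.float64(3.28)],[0, 0.07, -0.47, 0.81, np.float64(3.28)],[0, 0.07, -0.42, 0.83, np.float64(3.28)],[0, 0.07, -0.38, 0.85, np.float64(3.28)],[0, 0.07, -0.33, 0.87, np.float64(3.28)],[0, 0.07, -0.28, 0.89, np.float64(3.28)],[0, 0.07, -0.22, 0.91, np.float64(3.28)],[0, 0.07, -0.17, 0.92, np.float64(3.28)],[0, 0.07, -0.12, 0.93, np.float64(3.28)],[0, 0.07, -0.07, 0.93, np.float64(3.28)],[0, 0.07, -0.01, 0.93, np.float64(3.28)],[0, 0.07, 0.04, 0.93, np.float64(3.28)],[0, 0.07, 0.09, 0.93, np.float64(3.28)],[0, 0.07, 0.15, 0.92, np.float64(3.28)],[0, 0.07, 0.2, 0.91, np.float64(3.28)],[0, 0.07, 0.25, 0.9, np.float64(3.28)],[0, 0.07, 0.3, 0.88, np.float64(3.28)],[0, 0.07, 0.35, 0.86, np.float64(3.28)],[0, 0.07, 0.4, 0.84, np.float64(3.28)],[0, 0.07, 0.45, 0.82, np.float64(3.28)],[0, 0.07, 0.49, 0.79, np.float64(3.28)],[0, 0.07, 0.54, 0.76, np.float64(3.28)],[0, 0.07, 0.58, 0.73, np.float64(3.28)],[0, 0.07, 0.62, 0.7, np.float64(3.28)],
```

Request:
arm_command --moves '[[[0,0.07,-0.5,0.8,3.3],[0,0.07,-0.45,0.8,3.3],[0,0.07,-0.4,0.8,3.3],[0,0.07,-0.4,0.85,3.3],[0,0.07,-0.35,0.85,3.3],[0,0.07,-0.3,0.9,3.3],[0,0.07,-0.2,0.9,3.3],[0,0.07,-0.15,0.9,3.3],[0,0.07,-0.1,0.9,3.3],[0,0.07,-0.05,0.9,3.3],[0,0.07,0,0.9,3.3],[0,0.07,0.05,0.9,3.3]]]'

```text
clock: 2.8
position: [0.3412, 0.4007, 0.2828]
ee_rot: [0.322, 0.629, -0.322, 0.629]
ft_force: [0.0, 0.8, 0.1]
grip_width: 0.997
```

Request:
arm_command --moves '[[[0,0.07,0.1,0.9,3.3],[0,0.07,0.15,0.9,3.3],[0,0.07,0.2,0.9,3.3],[0,0.07,0.25,0.9,3.3],[0,0.07,0.3,0.9,3.3],[0,0.07,0.35,0.85,3.3],[0,0.07,0.4,0.85,3.3],[0,0.07,0.45,0.8,3.3],[0,0.07,0.5,0.8,3.3],[0,0.07,0.5,0.75,3.3],[0,0.07,0.55,0.75,3.3],[0,0.07,0.6,0.7,3.3]]]'

```text
clock: 3.8
position: [0.5246, 0.1924, 0.2617]
ee_rot: [0.516, 0.483, -0.516, 0.483]
ft_force: [0.5, 0.2, -0.4]
grip_width: 1.0
```

```bash
python3 - <<'E'
from h import *
plan([0.529,0.2285,0.26],-3)
i=manip.camera_info('wrist'); print(i['vfov'],i['cx'],i['cy'],np.round(i['pose'],3))
im=snap('wrist','w1.png')
for d in manip.regions_of('board1','wrist'):
    c=max(cv2.findContours(d['mask'].astype(np.uint8),0,1)[0],key=cv2.contourArea)[:,0,::-1]
    pts=np.array([atz('wrist',p,0.018)[:2] for p in c]).astype(np.float32)*1000
    r=cv2.minAreaRect(pts); print(d['confidence'],d['rect'],np.round(r[0],1),np.round(r[1],1),round(r[2],1))
E
```

```text
pos [0.5246 0.1924 0.2617] yaw -3.84 xdir [ 0. -0. -1.] turn -0.84 shift now-axes [ 0.07  0.08 -1.45] after turn [ 0.07  0.1  -1.45] clk 3.8 F [ 0.5  0.2 -0.4] w 1.0
60.84483273887974 254.98748538667405 188.4501265003856 [[ 0.998 -0.063 -0.021  0.529]
 [-0.067 -0.949 -0.308  0.273]
 [-0.     0.308 -0.951  0.333]
 [ 0.     0.     0.     1.   ]]
0.87 [2.6, 89.3, 14.2, 133.6] [293.7 259.1] [42.7  9. ] 72.3
0.82 [466.8, 294.1, 512.0, 327.2] [781.8  -4.4] [50.4 43.1] 9.6
0.81 [224.7, 51.5, 294.8, 202.3] [529.8 225.2] [140.6  61.2] 86.2
0.78 [65.9, 49.4, 150.9, 198.9] [390.2 236.1] [140.1  65.7] 86.7
0.6 [337.3, 17.6, 418.4, 182.8] [644.  239.6] [ 63.3 139.5] 8.8
```

View pics/w1.png

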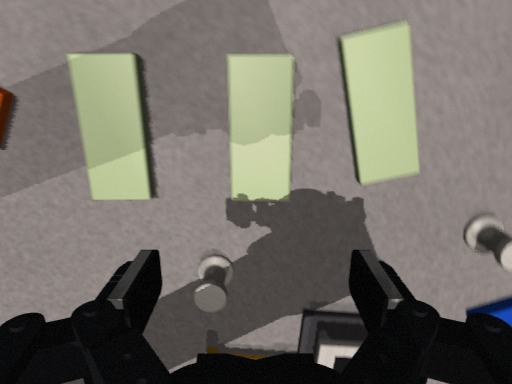

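Request:
arm_command --moves '[[[0,0.5,0.1,-0.7,0],[0,1,0.1,-0.7,0],[0,1,0.1,0,0],[0,1,0,0,0],[0,1,0,0,0],[0,1,0,0,0],[0,0.9,0,0,0],[0,0.5,0,0,0],[0,0.4,0,0,0],[0,0,0,0,0]]]'

```text
clock: 4.73
position: [0.5323, 0.2284, 0.0778]
ee_rot: [-0.514, -0.485, 0.516, -0.484]
ft_force: [-0.7, 1.2, 0.6]
grip_width: 1.001
```

```bash
python3 - <<'E'
from h import *
plan([0.530,0.227,0.077],-3.6)
snap('wrist','w2.png')
E
```

```text
pos [0.5323 0.2284 0.0778] yaw -3.54 xdir [-0.002 -0.001 -1.   ] turn 0.06 shift now-axes [ 0.03 -0.09  0.06] after turn [ 0.03 -0.09  0.06] clk 4.7333 F [-0.7  1.2  0.6] w 1.001
```

View pics/w2.png

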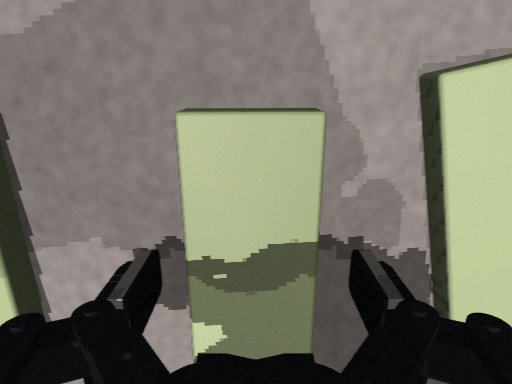

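Request:
arm_command --moves '[[[0.2,0.05,-0.1,0,0],[1,0,0,0,0],[1,0,0,0,0],[1,0,0,0,0],[1,0,0,0,0],[1,0,0,0,0],[1,0,0,0,0]]]' --force 40

```text
clock: 5.37
position: [0.5308, 0.2294, 0.0796]
ee_rot: [0.516, 0.485, -0.514, 0.484]
ft_force: [-2.2, -0.2, 7.1]
grip_width: 0.688
```

```bash
python3 - <<'E'
from h import *
plan([0.530,0.227,0.077],-3.6)
snap('wrist','w3.png')
E
```

```text
pos [0.5308 0.2294 0.0796] yaw -3.51 xdir [ 0.001  0.001 -1.   ] turn 0.09 shift now-axes [ 0.1  -0.03  0.1 ] after turn [ 0.1  -0.03  0.1 ] clk 5.3667 F [-2.2 -0.2  7.1] w 0.688
```

View pics/w3.png

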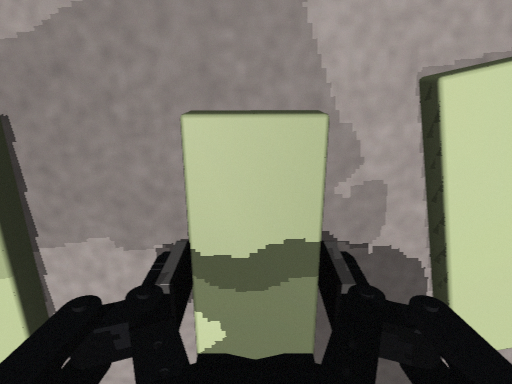

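Request:
arm_command --moves '[[[0.2,0,0,0,0],[0.2,0,0,0,0],[0.2,-0.3,0,0,0],[0.2,0,0,0,0],[1,0,0,0,0],[1,0,0,0,0],[1,0,0,0,0],[1,0,0,0,0]]]' --force 40

```text
clock: 6.08
position: [0.534, 0.2305, 0.0907]
ee_rot: [0.518, 0.484, -0.512, 0.485]
ft_force: [15.5, 0.1, 30.1]
grip_width: 0.237
```

Request:
arm_command --moves '[[[1,-0.3,0,0,0],[1,-0.8,0,0,0],[1,-1,0,0,0],[1,-1,0,0,0],[1,-1,0,0,0],[1,-0.7,0,0,0],[1,0,0,0,0]]]'

```text
clock: 6.67
position: [0.532, 0.2295, 0.2097]
ee_rot: [0.517, 0.484, -0.513, 0.485]
ft_force: [0.3, 0.6, -0.3]
grip_width: 0.001
```

```bash
python3 - <<'E'
from h import *
snap('wrist','w4.png');
L=np.array([.616,-.0805])
plan([L[0],L[1],0.2],-7.7)
rows([L[0],L[1],0.2],-7.7,14,1)
E
```

```text
pos [0.5312 0.2293 0.2076] yaw -3.52 xdir [ 0.003  0.002 -1.   ] turn 4.18 shift now-axes [ 0.29  4.14 12.16] after turn [ 0.29  5.02 11.83] clk 6.7167 F [-0.1 -0.2 -0.3] w -0.003
[1, 0.02, 0.3, 0.87, np.float64(0.3)],[1, 0.02, 0.3, 0.87, np.float64(0.3)],[1, 0.02, 0.3, 0.87, np.float64(0.3)],[1, 0.02, 0.31, 0.86, np.float64(0.3)],[1, 0.02, 0.31, 0.86, np.float64(0.3)],[1, 0.02, 0.32, 0.86, np.float64(0.3)],[1, 0.02, 0.32, 0.86, np.float64(0.3)],[1, 0.02, 0.33, 0.86, np.float64(0.3)],[1, 0.02, 0.33, 0.86, np.float64(0.3)],[1, 0.02, 0.34, 0.85, np.float64(0.3)],[1, 0.02, 0.34, 0.85, np.float64(0.3)],[1, 0.02, 0.35, 0.85, np.float64(0.3)],[1, 0.02, 0.35, 0.85, np.float64(0.3)],[1, 0.02, 0.35, 0.85, np.float64(0.3)],
```

View pics/w4.png

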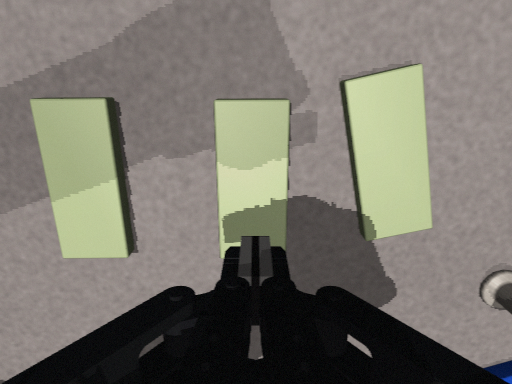

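Request:
arm_command --moves '[[[0,0,0,0,0],[0,0,0,0,0],[0,0.2,0,0,0],[0,0.6,0,0,0],[0,0.8,0,0,0],[0,0.8,0,0,0],[0,0.8,0,0,0],[0,0.8,0,0,0],[0,0.7,0,0,0],[0,0.5,0,0,0],[0,0.25,0,0,0],[0,0,0,0,0]]]'

```text
clock: 7.72
position: [0.5296, 0.2285, 0.0677]
ee_rot: [-0.514, -0.485, 0.516, -0.484]
ft_force: [-0.4, -0.1, 0.3]
grip_width: 1.004
```

```bash
python3 - <<'E'
from h import *
plan([0.530,0.227,0.0715],-3.6)
snap('wrist','w5.png')
E
```

```text
pos [0.5296 0.2285 0.0677] yaw -3.51 xdir [-0.002 -0.002 -1.   ] turn 0.09 shift now-axes [-0.15  0.02  0.06] after turn [-0.15  0.02  0.06] clk 7.7167 F [-0.4 -0.1  0.3] w 1.004
```

View pics/w5.png

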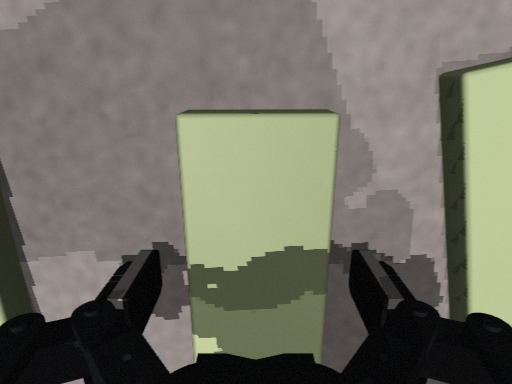

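Request:
arm_command --moves '[[[0.1,-0.1,0,0,0],[0.3,0,0,0,0],[1,0,0,0,0],[1,0,0,0,0],[1,0,0,0,0],[1,0,0,0,0],[1,0,0,0,0]]]' --force 50

```text
clock: 8.35
position: [0.5312, 0.2293, 0.0735]
ee_rot: [0.516, 0.484, -0.514, 0.485]
ft_force: [-0.7, -0.2, 6.1]
grip_width: 0.693
```

Request:
arm_command --moves '[[[1,-0.3,0,0,0],[1,-0.6,0,0,0],[1,-0.8,0,0,0],[1,0,0,0,0]]]'

```text
clock: 8.68
position: [0.5322, 0.2296, 0.1186]
ee_rot: [0.517, 0.484, -0.513, 0.485]
ft_force: [1.2, 0.6, -0.5]
grip_width: 0.687
```

```bash
python3 - <<'E'
from h import *
plan([0.530,0.227,0.0715],-3.6)
snap('wrist','w6.png');snap('scene','s6.png')
E
```

```text
pos [0.5322 0.2296 0.1186] yaw -3.53 xdir [ 0.005  0.003 -1.   ] turn 0.07 shift now-axes [ 1.88 -0.09  0.11] after turn [ 1.88 -0.09  0.11] clk 8.6833 F [ 1.2  0.6 -0.5] w 0.687
```

View pics/w6.png

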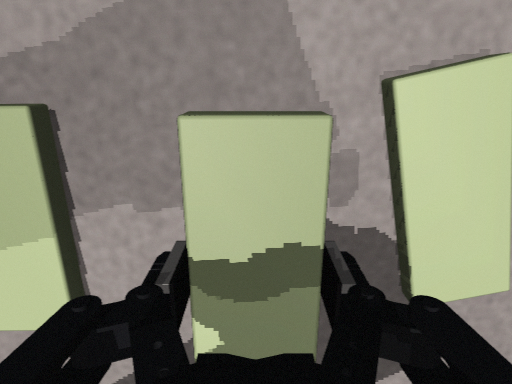

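View pics/s6.png

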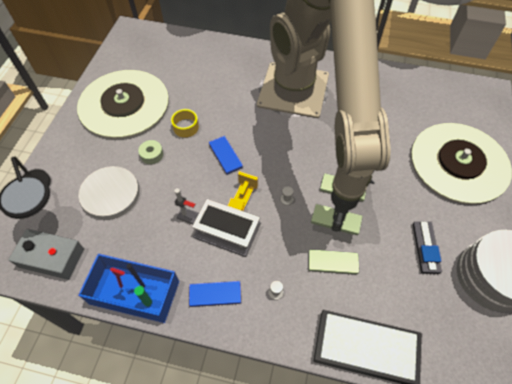

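```bash
python3 - <<'E'
from h import *
L=np.array([.616,-.0805])
plan([L[0],L[1],0.18],-7.7)
E
```

```text
pos [0.5308 0.2292 0.1155] yaw -3.51 xdir [ 0.002  0.001 -1.   ] turn 4.19 shift now-axes [-2.59  4.16 12.15] after turn [-2.59  5.04 11.82] clk 8.7833 F [ 0.6 -0.  -1.9] w 0.684
```

Request:
arm_command --moves '[[[1,-0.8,0.1,0.4,0],[1,-0.9,0.2,0.7,0],[1,-0.9,0.3,0.9,0],[1,0,0.4,1,0],[1,0,0.4,1,1.0],[1,0,0.4,1,1.0],[1,0,0.4,1,1.0],[1,0,0.4,1,1.2],[1,0,0.4,1,0],[1,0,0.4,1,0],[1,0,0.4,1,0],[1,0,0.4,0.9,0]]]'

```text
clock: 9.78
position: [0.608, -0.0542, 0.1785]
ee_rot: [-0.532, -0.465, 0.533, -0.465]
ft_force: [0.1, -0.1, -1.0]
grip_width: 0.683
```

Request:
arm_command --moves '[[[1,0,0.3,0.6,0],[1,0,0.3,0.5,0],[1,0,0.1,0.1,0],[1,0,0,0,0]]]'

```text
clock: 10.12
position: [0.6215, -0.0855, 0.1786]
ee_rot: [-0.532, -0.465, 0.533, -0.465]
ft_force: [-0.1, 0.0, -1.2]
grip_width: 0.686
```

```bash
python3 - <<'E'
from h import *
L=np.array([.616,-.0805])
plan([L[0],L[1],0.136],-7.7)
for n in('scene','top'):
    im=snap(n,n[0]+'7.png')
    x=im[140:260,150:300] if n=='scene' else im[110:220,220:350]
    cv2.imwrite(f'pics/z7{n}.png',cv2.resize(x,None,fx=5,fy=5,interpolation=cv2.INTER_CUBIC)[:,:,::-1])
snap('wrist','w7.png')
E
```

```text
pos [ 0.6215 -0.0855  0.1786] yaw -7.81 xdir [-0.001 -0.    -1.   ] turn -0.11 shift now-axes [ 1.7  -0.24 -0.17] after turn [ 1.7  -0.24 -0.17] clk 10.1167 F [-0.1  0.  -1.2] w 0.686
```

View pics/z7scene.png

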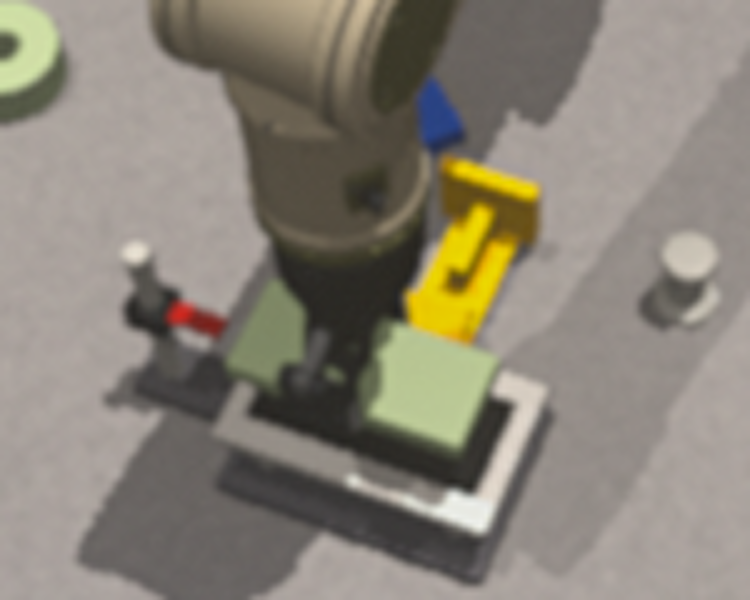

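View pics/w7.png

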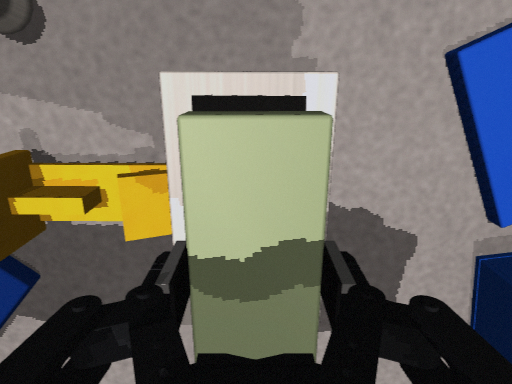

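Request:
arm_command --moves '[[[1,0.3,-0.24,-0.17,0],[1,0.5,0,0,0],[1,0.5,0,0,0],[1,0.3,0,0,0],[1,0.1,0,0,0],[1,0,0,0,0]]]'

```text
clock: 10.77
position: [0.6158, -0.0796, 0.1356]
ee_rot: [-0.532, -0.466, 0.533, -0.465]
ft_force: [0.5, -0.5, -1.9]
grip_width: 0.688
```

```bash
python3 - <<'E'
from h import *
L=np.array([.616,-.0805])
plan([L[0],L[1],0.134],-7.7)
snap('wrist','w8.png')
E
```

```text
pos [ 0.6158 -0.0796  0.1356] yaw -7.72 xdir [-0.002 -0.    -1.   ] turn -0.02 shift now-axes [0.06 0.01 0.04] after turn [0.06 0.01 0.04] clk 10.7667 F [ 0.5 -0.5 -1.9] w 0.688
```

View pics/w8.png

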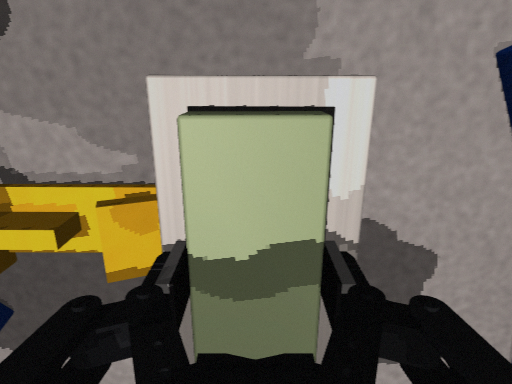

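Request:
arm_command --moves '[[[1,0.08,0,0,0],[1,0,0,0,0],[0.4,0,0,0,0],[0,0,0,0,0],[0,0,0,0,0],[0,0,0,0,0],[0,0,0,0,0],[0,-0.3,0,0,0],[0,-0.7,0,0,0],[0,-1,0,0,0],[0,-1,0,0,0],[0,-1,0,0,0]]]'

```text
clock: 11.82
position: [0.6162, -0.0797, 0.2366]
ee_rot: [0.533, 0.465, -0.533, 0.465]
ft_force: [0.9, 0.3, -0.2]
grip_width: 1.001
```

```bash
python3 - <<'E'
from h import *
L=np.array([.616,-.0805])
plan([L[0],L[1],0.25],-7.7)
for n in('wrist','top'):
  im=snap(n,n[0]+'9.png')
  for d in manip.regions_of('board1',n):
    c=max(cv2.findContours(d['mask'].astype(np.uint8),0,1)[0],key=cv2.contourArea)[:,0,::-1]
    pts=np.array([atz(n,p,0.078)[:2] for p in c]).astype(np.float32)*1000
    r=cv2.minAreaRect(pts); print(d['confidence'],d['rect'],np.round(r[0],1),np.round(r[1],1),round(r[2],1))
print(manip.get_obs()['joint_pos'])
E
```

```text
pos [ 0.6162 -0.0797  0.2366] yaw -7.73 xdir [ 0. -0. -1.] turn -0.03 shift now-axes [-0.54 -0.    0.03] after turn [-0.54 -0.    0.03] clk 11.8167 F [ 0.9  0.3 -0.2] w 1.001
0.98 [211.6, 96.6, 301.5, 278.3] [617.3 -81.4] [142.3  60.7] 82.3
0.71 [413.2, 29.7, 510.9, 203.0] [776.8 -48.4] [ 55.4 116.1] 17.3
0.59 [0.0, 212.9, 82.3, 326.5] [ 418.4 -122.1] [109.4  49.5] 41.4
0.97 [175.6, 153.7, 215.2, 171.8] [620.8 231.6] [ 61.  133.5] 8.9
0.97 [169.8, 223.4, 214.1, 244.8] [376.1 227. ] [132.8  57.3] 88.1
0.77 [296.7, 225.0, 325.8, 264.5] [ 342.5 -153.6] [128.5  60.9] 41.4
0.71 [257.9, 116.7, 272.6, 132.6] [767.9 -14. ] [65.6 50.5] 0.3
0.67 [161.0, 262.1, 194.2, 304.6] [215.4 273.4] [ 57.8 131. ] 60.9
[-0.36685352  0.39923932  0.54315913  1.58598967 -0.21659037  1.2151914
  0.0823301 ]
```

View pics/w9.png

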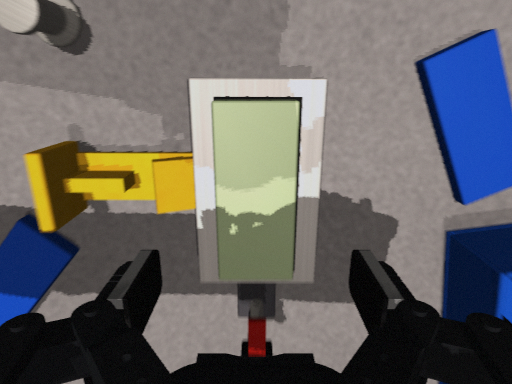

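Request:
arm_command --moves '[[[0,-0.8,0.5,-0.8,0],[0,-0.8,0.9,-0.9,0],[0,-0.4,0.9,-0.9,0],[0,0,0.7,-0.4,0],[0,0,0,0,0],[0,0,0,0,0]]]'

```text
clock: 12.52
position: [0.7008, -0.0146, 0.2828]
ee_rot: [-0.531, -0.466, 0.533, -0.465]
ft_force: [-0.4, -1.0, -0.9]
grip_width: 0.996
```

```bash
python3 - <<'E'
from h import *
import pickle
im=snap('wrist','v1.png'); pickle.dump(manip.camera_info('wrist'),open('v1.pkl','wb'))
x=im[230:384,180:320];cv2.imwrite('pics/v1z.png',cv2.resize(x,None,fx=4,fy=4,interpolation=cv2.INTER_CUBIC)[:,:,::-1])
print(manip.pinpoint('mark','wrist')); plan([0,0,0],-7.7)
E
```

```text
[{'pixel': [349.3, 183.5], 'confidence': 0.71}]
pos [ 0.7    -0.0163  0.2837] yaw -7.78 xdir [-0.002 -0.001 -1.   ] turn -0.08 shift now-axes [ 11.41 -27.81   3.14] after turn [ 11.41 -27.81   3.1 ] clk 12.6167 F [ 0.1 -0.2 -0.3] w 0.998
```

Request:
arm_command --moves '[[[0,0,-0.5,0,0],[0,0,-1,0,0],[0,0,-1,0,0],[0,0,-1,0,0],[0,0,-1,0,0],[0,0,-1,0,0],[0,0,-0.5,0,0],[0,0,0,0,0],[0,0,0,0,0]]]'

```text
clock: 13.37
position: [0.5516, 0.0044, 0.2852]
ee_rot: [0.533, 0.465, -0.532, 0.465]
ft_force: [-0.1, -0.1, 0.4]
grip_width: 1.001
```

```bash
python3 - <<'E'
from h import *
import pickle
im=snap('wrist','v2.png'); pickle.dump(manip.camera_info('wrist'),open('v2.pkl','wb'))
print(manip.pinpoint('mark','wrist')); plan([0,0,0],-7.7)
a=cv2.imread('pics/v1.png');b=cv2.imread('pics/v2.png')
E
```

```text
[{'pixel': [346.9, 329.4], 'confidence': 0.59}]
pos [0.5525 0.0043 0.2849] yaw -7.74 xdir [ 0.  0. -1.] turn -0.04 shift now-axes [ 11.39 -21.88   3.15] after turn [ 11.39 -21.88   3.13] clk 13.4667 F [ 0.3  0.  -0.9] w 1.001
```

View pics/v1.png

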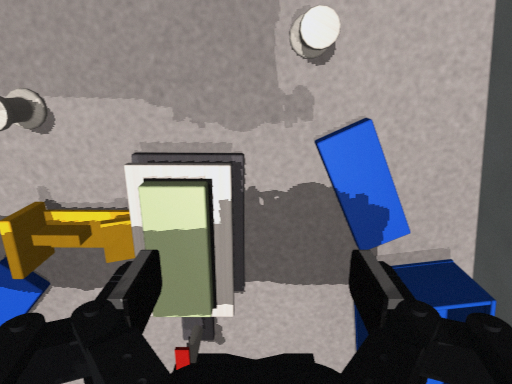

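View pics/v2.png

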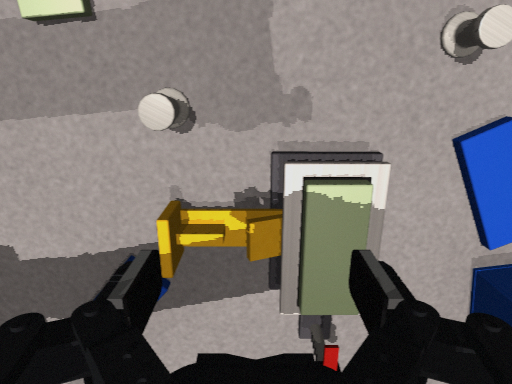

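```bash
python3 - <<'E'
from h import *
a=cv2.imread('pics/v1.png');b=cv2.imread('pics/v2.png')
for n,im,(c0,c1) in(('v1',a,(172,194)),('v2',b,(318,342))):
    print(n,c0)
    for r in range(342,372): print(r,' '.join('%4d'%(int(im[r,c,2])-im[r,c,1]) for c in range(c0,c1)))
x=[cv2.resize(im[290:380,c:c+100],None,fx=4,fy=6 if 0 else 4,interpolation=cv2.INTER_NEAREST) for im,c in((a,130),(b,280))]
cv2.imwrite('pics/vz.png',np.hstack(x))
E
```

```text
v1 172
342   10    9    7    9    9    8   10   10   10   10    9   10    9   10   11    7    5    5    3    3    5    4
343    8    8    8   10    9   10   10   12   12   11   11    8   10   10    9    2    3    5    4    3    4    3
344   10   10    9   11   10    8    7    9   10   10    9    9    9   11    8    3    2    4    4    3    4    5
345    7    9   11    9   12   11    9    9    8    9    8    8   12   12    9    4    3    5    2    4    5    2
346    8    9   12   12   14   13   12   12   13   13   12   13   16   14   12    8    7    4    4    3    1    1
347   10    6   13   21   43   36   37   41   45   49   46   48   47   49   46   47   43   21    3    0    2    1
348    8    9   16   26   39   43   41   44   50   52   53   52   55   54   54   53   45   16    4    2    3    3
349   10    9   21   52   58   54   58   57   59   58   62   59   61   62   61   57   49   24    4    3    3    3
350   10   11   58  142  153  153  149  152  149  146  147  147  148  150  149  147  112   28    8    3    2    5
351    9   11   58  143  163  166  167  165  161  166  164  168  16
[... 5419 characters left out ...]
   4    8    9
367    0  255    0  255    0  254    0  254  252   17   52  121  153  153  153  155  153  156  131   67    3    5    7   10
368  254  254  255  255    1  253  254    0  254    2  254  255   20   81  134  153  156  155  125   58    2    2    9    9
369    3    1  254    1    1  255  254  255    1  255  255    0    1  252   21   79  136  153  117   37  254    2    9   10
370    3  255    2  252  255  254  254  252  255    0    2    2    0    1    0  254   46  120  113   27    4    2    6    8
371    5    2    1    1  255    0    0  254    6  252  252    2    0    1  252    0  255    1    2    3    0    2    3    6<stdin>:5: RuntimeWarning: overflow encountered in scalar subtract
```

View pics/vz.png

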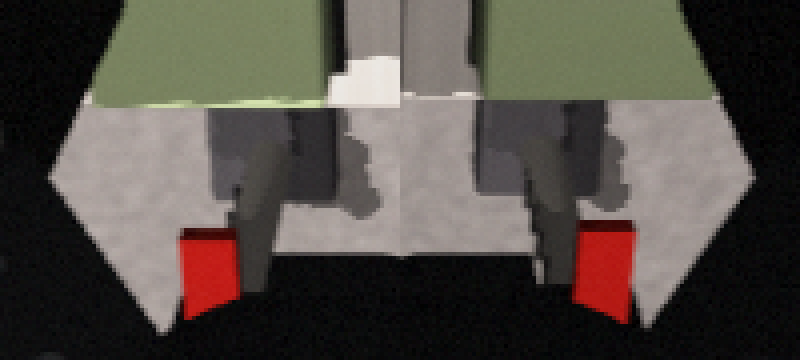

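```bash
python3 - <<'E'
from h import *
import pickle
np.set_printoptions(precision=4,suppress=True)
i1,i2=[pickle.load(open(f'v{k}.pkl','rb')) for k in(1,2)]
def T(a,b): return tri(ray('',a,i1),ray('',b,i2))
print('mark',T((349.5,181.3),(347.5,331.45)))
print('markL',T((349.5,174.2),(347.5,324.3)),'R',T((349.5,188.4),(347.5,338.6)))
a=cv2.imread('pics/v1.png');b=cv2.imread('pics/v2.png')
x=[cv2.resize(im[150:230,c:c+100],None,fx=4,fy=4,interpolation=cv2.INTER_NEAREST) for im,c in((a,125),(b,285))]
cv2.imwrite('pics/vz2.png',np.hstack(x))
E
```

```text
mark (array([ 0.6031, -0.1745,  0.096 ]), np.float64(0.001126941502332838))
markL (array([ 0.5961, -0.1737,  0.0958]), np.float64(0.0011438220015536223)) R (array([ 0.6101, -0.1753,  0.0961]), np.float64(0.0011100713220270231))
```

View pics/vz2.png

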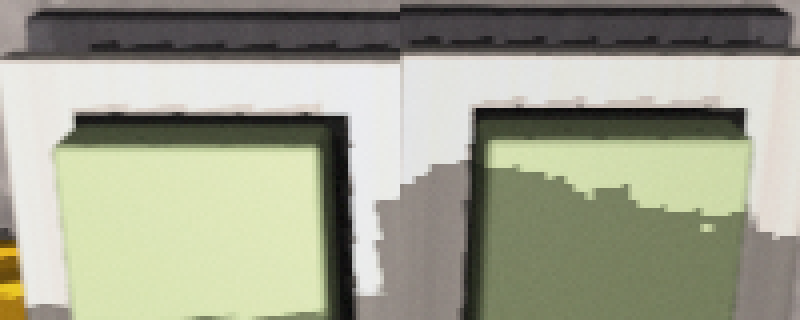

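```bash
python3 - <<'E'
from h import *
import pickle
np.set_printoptions(precision=4,suppress=True)
i1,i2=[pickle.load(open(f'v{k}.pkl','rb')) for k in(1,2)]
def T(a,b): return tri(ray('',a,i1),ray('',b,i2))
print(T((186,138.25),(184,306.25)),T((186,205.5),(184,372)))
# table corners (white) left & right
print(T((164.5,125),(162.8,284.8)))
# base back right / roller etc skip
E
```

```text
(array([ 0.595 , -0.0075,  0.0788]), np.float64(0.0016889801481427113)) (array([ 0.6536, -0.016 ,  0.0768]), np.float64(0.0016439754445158002))
(array([0.5794, 0.0092, 0.0584]), np.float64(0.0016416639480677897))
```

```bash
python3 - <<'E'
from h import *
plan([0.406,-0.052,0.103],-7.7)
E
```

```text
pos [0.5525 0.0043 0.2849] yaw -7.74 xdir [ 0.  0. -1.] turn -0.04 shift now-axes [ 7.27 -5.51  3.02] after turn [ 7.27 -5.51  3.02] clk 13.4667 F [ 0.3  0.  -0.9] w 1.001
```

Request:
arm_command --moves '[[[1,0,-0.5,0.3,0],[1,0,-0.9,0.5,0],[1,0,-0.9,0.5,0],[1,0,-0.9,0.5,0],[1,0,-0.9,0.5,0],[1,0.4,-0.9,0.5,0],[1,0.8,-0.5,0.2,0],[1,0.9,0,0,0],[1,0.9,0,0,0],[1,0.5,0,0,0],[1,0,0,0,0]]]'

```text
clock: 14.38
position: [0.4049, -0.0516, 0.1952]
ee_rot: [-0.531, -0.466, 0.534, -0.464]
ft_force: [-1.1, 0.1, 0.6]
grip_width: 0.001
```

```bash
python3 - <<'E'
from h import *
plan([0.406,-0.052,0.103],-7.7); print(manip.get_obs()['joint_pos'])
snap('wrist','w10.png');snap('scene','s10.png')
E
```

```text
pos [ 0.4049 -0.0516  0.1952] yaw -7.77 xdir [-0.004 -0.001 -1.   ] turn -0.07 shift now-axes [3.69 0.06 0.  ] after turn [3.69 0.06 0.  ] clk 14.3833 F [-1.1  0.1  0.6] w 0.001
[-0.55379041 -0.08804762  0.55362173  2.15418469  0.05425777  1.06699192
 -0.16398918]
```

View pics/w10.png

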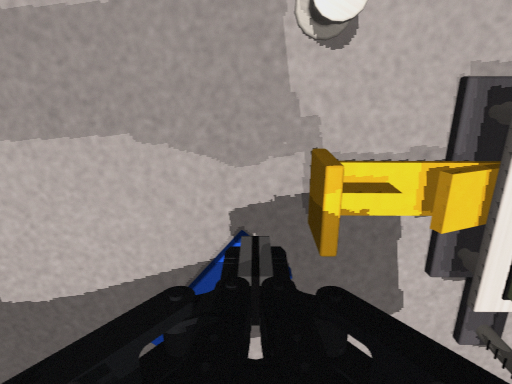

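View pics/s10.png

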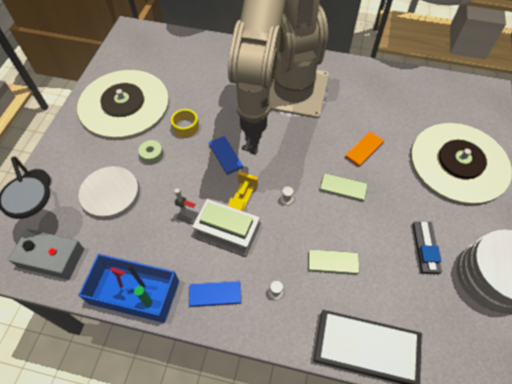

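Request:
arm_command --moves '[[[1,0.5,0,0,0],[1,0.9,0,0,0],[1,0.9,0,0,0],[1,0.8,0,0,0],[1,0.5,0,0,0],[1,0.1,0,0,0],[1,0,0,0,0]]]'

```text
clock: 15.07
position: [0.4063, -0.0512, 0.1052]
ee_rot: [-0.532, -0.465, 0.533, -0.465]
ft_force: [0.1, -0.6, 0.5]
grip_width: -0.003
```

```bash
python3 - <<'E'
from h import *
plan([0.406,-0.052,0.103],-7.7)
snap('wrist','w11.png')
E
```

```text
pos [ 0.4063 -0.0512  0.1052] yaw -7.72 xdir [-0. -0. -1.] turn -0.02 shift now-axes [ 0.09 -0.01  0.03] after turn [ 0.09 -0.01  0.03] clk 15.0667 F [ 0.1 -0.6  0.5] w -0.003
```

View pics/w11.png

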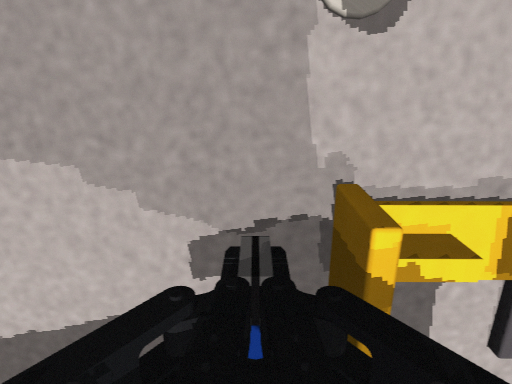

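Request:
arm_command --moves '[[[1,-0.3,0.2,0,0],[1,0,0.3,0,0],[1,0,0.3,0,0],[1,0,0.2,0,0],[1,0,0.2,0,0],[1,0,0.2,0,0],[1,0,0.2,0,0],[1,0,0.2,0,0],[1,0,0.2,0,0],[1,0,0,0,0]]]'

```text
clock: 15.95
position: [0.4549, -0.0577, 0.1119]
ee_rot: [-0.532, -0.466, 0.533, -0.464]
ft_force: [-3.8, 1.8, 1.6]
grip_width: -0.004
```

```bash
python3 - <<'E'
from h import *
plan([0.616,-0.0805,0.112],-7.7)
snap('wrist','w12.png')
E
```

```text
pos [ 0.4549 -0.0577  0.1119] yaw -7.71 xdir [-0.003  0.    -1.   ] turn -0.01 shift now-axes [-0.03  6.51  0.04] after turn [-0.03  6.51  0.04] clk 15.95 F [-3.8  1.8  1.6] w -0.004
```

View pics/w12.png

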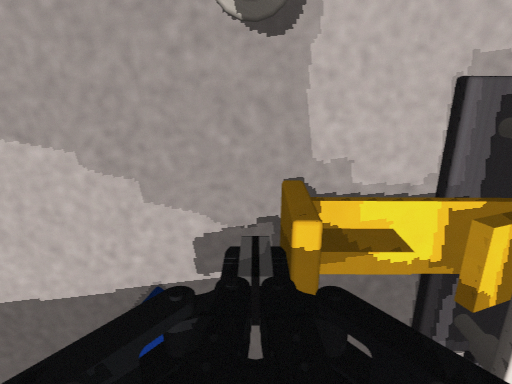

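```bash
cat >> h.py <<'E'
Lc=np.array([.616,-.0805]); ly=np.radians(-7.7)
def tolift(p): 
    d=np.asarray(p)[:2]-Lc; c,s=np.cos(ly),np.sin(ly); return np.array([c*d[0]+s*d[1],-s*d[0]+c*d[1]])*1000
E
python3 - <<'E'
from h import *
for p in((182,283),(180,304),(222,293),(220,321)): print(p,tolift(atz('wrist',p,.069)))
E
```

```text
(182, 283) [-154.125091     46.99797366]
(180, 304) [-146.51453315   47.76539035]
(222, 293) [-149.9142127    31.15998196]
(220, 321) [-139.35622103   31.998496  ]
```

Request:
arm_command --moves '[[[1,0,0.1,0,0],[1,0,0.15,0,0],[1,0,0.15,0,0],[1,0,0.15,0,0],[1,0,0.15,0,0],[1,0,0.1,0,0],[1,0,0,0,0]]]'

```text
clock: 16.58
position: [0.4744, -0.0604, 0.1119]
ee_rot: [-0.532, -0.466, 0.533, -0.464]
ft_force: [-6.9, 2.2, 3.2]
grip_width: 0.004
```

```bash
python3 - <<'E'
from h import *
plan([0.616,-0.0805,0.112],-7.7)
im=snap('wrist','w13.png')
E
```

```text
pos [ 0.4744 -0.0604  0.1119] yaw -7.71 xdir [-0.003  0.    -1.   ] turn -0.01 shift now-axes [-0.02  5.72  0.03] after turn [-0.02  5.72  0.04] clk 16.5833 F [-6.9  2.2  3.2] w 0.004
```

View pics/w13.png

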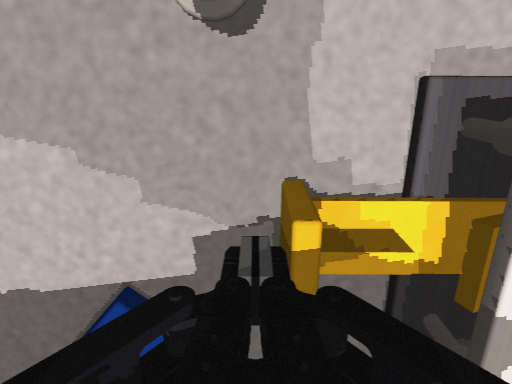

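Request:
arm_command --moves '[[[1,0,-0.3,0,0],[1,-0.3,-0.4,0,0],[1,-0.8,0,0,0],[1,-1,0,0,0],[1,-1,0.5,-0.5,0],[1,-1,0.8,-0.6,0],[1,-1,0.8,-0.5,0],[1,-1,0.8,-0.4,0],[1,-0.8,0.5,-0.2,0],[1,-0.2,0.2,0,0],[1,0,0,0,0],[1,0,0,0,0]]]'

```text
clock: 17.63
position: [0.5538, -0.0162, 0.289]
ee_rot: [-0.532, -0.465, 0.533, -0.465]
ft_force: [-0.3, -0.1, 0.2]
grip_width: 0.001
```

```bash
python3 - <<'E'
from h import *
import pickle
im=snap('wrist','v3.png'); pickle.dump(manip.camera_info('wrist'),open('v3.pkl','wb'))
plan([0.69,-0.035,0.285],-7.7)
E
```

```text
pos [ 0.5534 -0.0163  0.2886] yaw -7.76 xdir [-0.002 -0.    -1.   ] turn -0.06 shift now-axes [0.14 5.52 0.  ] after turn [0.14 5.52 0.01] clk 17.6833 F [-0.6  0.5  0.4] w -0.001
```

View pics/v3.png

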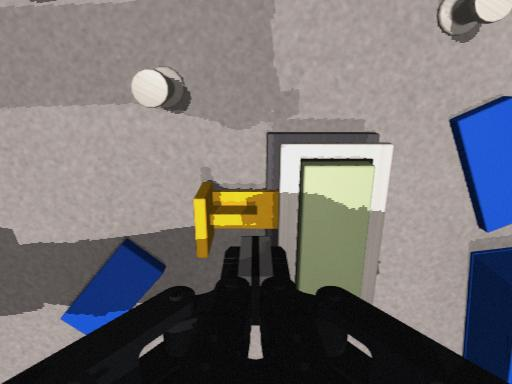

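Request:
arm_command --moves '[[[0,0,0.2,-0.3,0],[0,0,0,-0.4,0],[0,0,0,0,0],[0,0,0,0,0],[0,0,0,0,0],[0,0,0,0,0]]]'

```text
clock: 18.18
position: [0.5615, 0.0007, 0.2898]
ee_rot: [-0.533, -0.465, 0.533, -0.465]
ft_force: [-0.7, -0.3, -0.6]
grip_width: 0.849
```

```bash
python3 - <<'E'
from h import *
import pickle
im=snap('wrist','v3.png'); pickle.dump(manip.camera_info('wrist'),open('v3.pkl','wb'))
plan([0.70,-0.02,0.285],-7.7)
E
```

```text
pos [0.5615 0.0006 0.2899] yaw -7.73 xdir [-0.  0. -1.] turn -0.03 shift now-axes [0.19 5.6  0.07] after turn [0.19 5.6  0.08] clk 18.2333 F [-0.3  1.1 -0. ] w 0.925
```

Request:
arm_command --moves '[[[0,0,0.5,0,0],[0,0,1,0,0],[0,0,1,0,0],[0,0,1,0,0],[0,0,1,0,0],[0,0,0.8,0,0],[0,0,0.4,0,0],[0,0,0,0,0],[0,0,0,0,0]]]'

```text
clock: 18.98
position: [0.7028, -0.0187, 0.2893]
ee_rot: [-0.532, -0.465, 0.533, -0.465]
ft_force: [-0.1, 0.1, 0.4]
grip_width: 1.001
```

```bash
python3 - <<'E'
from h import *
import pickle
im=snap('wrist','v4.png'); pickle.dump(manip.camera_info('wrist'),open('v4.pkl','wb'))
plan([0.70,-0.02,0.285],-7.7)
a=cv2.imread('pics/v3.png');b=cv2.imread('pics/v4.png')
cv2.imwrite('pics/vv.png',cv2.resize(np.hstack([a,b]),(800,300)))
E
```

```text
pos [ 0.7025 -0.0185  0.2897] yaw -7.74 xdir [-0. -0. -1.] turn -0.04 shift now-axes [ 0.19 -0.09  0.07] after turn [ 0.19 -0.09  0.07] clk 19.0333 F [-0.5 -0.3 -0.3] w 1.002
```

View pics/vv.png

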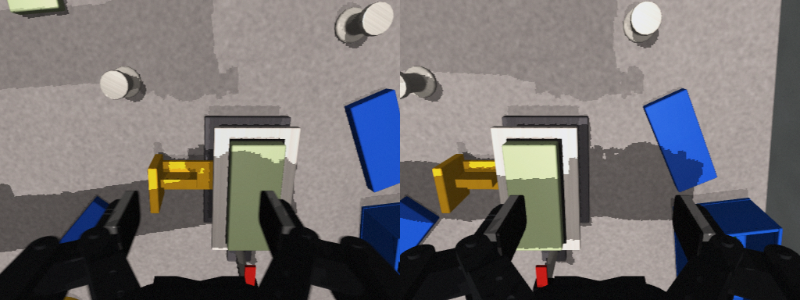

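```bash
python3 - <<'E'
from h import *
a=cv2.imread('pics/v3.png').astype(int);b=cv2.imread('pics/v4.png').astype(int)
for n,im in(('v3',a),('v4',b)):
    d=im[:,:,2]-im[:,:,1]; m=(d>120); m[:300]=0; rr,cc=np.nonzero(m); sel=(cc>150)&(cc<350); rr,cc=rr[sel],cc[sel]
    r0,c0,c1=rr.min(),cc.min(),cc.max(); print(n,r0,c0,c1)
    for r in range(r0-4,r0+4): print(r,c0-3,' '.join('%4d'%d[r,c] for c in range(c0-3,c1+4)))
x=[cv2.resize(im[165:245,c:c+100].astype(np.uint8),None,fx=4,fy=4,interpolation=cv2.INTER_NEAREST) for im,c in((a,280),(b,120))]
cv2.imwrite('pics/vz3.png',np.hstack(x))
E
```

```text
v3 342 313 326
338 310   -1    2    2    5    4    5    7   11    9    9   10   10    8    7    8    9    9    8    8   11
339 310    2    1    6   26   33   34   38   40   42   46   45   43   46   46   45   48   40   17   10    8
340 310    2    2    7   20   45   37   39   45   49   50   49   51   49   52   50   46   52   17   10    9
341 310    2    2    7   24   46   50   48   52   54   56   56   54   60   56   56   51   46   19   10    9
342 310    2    4    8   45  104  134  134  130  130  132  130  131  131  135  134  135  136   78   29    9
343 310    3    1   14   69  133  158  157  160  158  154  157  159  157  157  158  158  156   91   28    8
344 310    3    2   10   89  147  158  159  158  157  157  160  159  158  157  159  158  159   91   28   10
345 310    1    2   13   89  144  157  160  162  160  161  161  155  156  160  158  157  160   64   10   11
v4 342 174 188
338 171   10    9   11   10   11   10    8   11   12   10   11   11   12   13    9    3    3    4    2    3    2
339 171   12    9   16   32   42   38   39   43   47   46   46   48   46   48   43   40   34   13    4    2    3
340 171   10   10   20   40   44   39   43   45   50   54   53   55   52   53   55   53   39   11    2    1    3
341 171    9    9   21   48   48   50   54   59   59   67   64   58   61   63   56   46   37   14    2    3    3
342 171    8   12   60  138  139  136  139  138  138  139  137  141  143  142  143  126   76   13    3    4    3
343 171    9   10   73  168  166  166  169  165  164  163  166  166  170  167  169  156  103   13    4    4    4
344 171    9   10   69  160  167  165  167  169  166  168  167  166  165  163  168  163  109   15    4    3    3
345 171    9    9   63  151  165  167  169  171  169  169  167  165  167  169  166  167  125   12   -1    2    3
```

View pics/vz3.png

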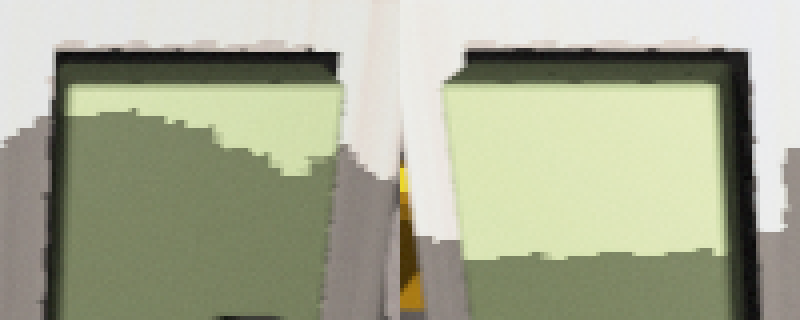

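```bash
python3 - <<'E'
from h import *
import pickle
np.set_printoptions(precision=4,suppress=True)
i1,i2=[pickle.load(open(f'v{k}.pkl','rb')) for k in(3,4)]
def T(a,b): return tri(ray('',a,i1),ray('',b,i2))
print('mark',T((341.75,320.2),(341.75,180.1)))
print(T((185.5,296.5),(185.5,130.75)),T((185.5,365),(185.5,199.5)))
a=cv2.imread('pics/v3.png').astype(int);b=cv2.imread('pics/v4.png').astype(int)
for im,c in((a,330),(b,160)):
    print([im[r,c].tolist() for r in range(182,190)])
for im,r,c0,c1 in((a,188,292,302),(a,188,360,370),(b,188,127,137),(b,188,194,206)):
    print(r,c0,[im[r,c,1] for c in range(c0,c1)],[im[r,c,2]-im[r,c,0] for c in range(c0,c1)])
E
```

```text
mark (array([ 0.6027, -0.1761,  0.0935]), np.float64(3.1191549804303146e-05))
(array([ 0.5948, -0.0074,  0.0936]), np.float64(4.0073671885885186e-05)) (array([ 0.6531, -0.0154,  0.0932]), np.float64(3.665448462250537e-05))
[[54, 72, 67], [53, 73, 69], [56, 76, 70], [61, 81, 75], [137, 183, 172], [163, 211, 199], [178, 226, 214], [179, 225, 214]]
[[55, 74, 69], [57, 79, 74], [61, 82, 76], [83, 114, 103], [155, 202, 191], [174, 224, 210], [186, 231, 222], [187, 232, 223]]
188 292 [np.int64(216), np.int64(141), np.int64(50), np.int64(62), np.int64(113), np.int64(178), np.int64(216), np.int64(228), np.int64(228), np.int64(229)] [np.int64(7), np.int64(15), np.int64(8), np.int64(10), np.int64(21), np.int64(33), np.int64(36), np.int64(36), np.int64(36), np.int64(38)]
188 360 [np.int64(224), np.int64(223), np.int64(224), np.int64(223), np.int64(218), np.int64(203), np.int64(214), np.int64(230), np.int64(230), np.int64(228)] [np.int64(38), np.int64(39), np.int64(36), np.int64(39), np.int64(37), np.int64(31), np.int64(12), np.int64(4), np.int64(4), np.int64(9)]
188 127 [np.int64(232), np.int64(231), np.int64(232), np.int64(220), np.int64(223), np.int64(232), np.int64(231), np.int64(231), np.int64(230), np.int64(231)] [np.int64(9), np.int64(10), np.int64(8), np.int64(22), np.int64(38), np.int64(39), np.int64(38), np.int64(38), np.int64(39), np.int64(39)]
188 194 [np.int64(234), np.int64(233), np.int64(234), np.int64(229), np.int64(207), np.int64(145), np.int64(70), np.int64(57), np.int64(45), np.int64(26), np.int64(16), np.int64(23)] [np.int64(36), np.int64(37), np.int64(36), np.int64(38), np.int64(36), np.int64(27), np.int64(14), np.int64(12), np.int64(11), np.int64(5), np.int64(1), np.int64(2)]
```

```bash
python3 - <<'E'
from h import *
a=cv2.imread('pics/v3.png');b=cv2.imread('pics/v4.png')
x=[cv2.resize(im[190:280,c:c+100],None,fx=4,fy=4,interpolation=cv2.INTER_NEAREST) for im,c in((a,180),(b,30))]
cv2.imwrite('pics/vz4.png',np.hstack(x))
E
```

```text
(no output)
```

View pics/vz4.png

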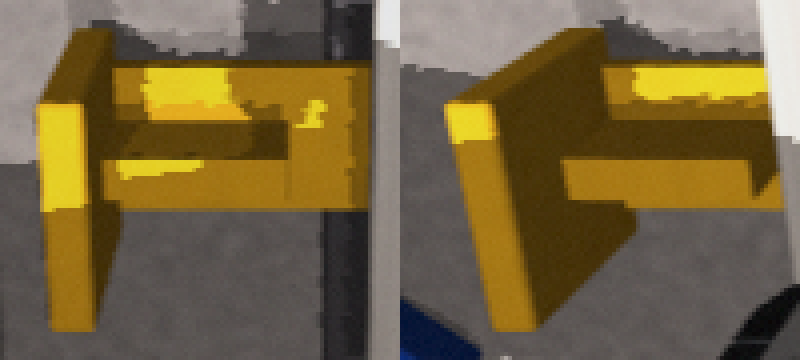

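```bash
python3 - <<'E'
from h import *
import pickle
np.set_printoptions(precision=4,suppress=True)
i1,i2=[pickle.load(open(f'v{k}.pkl','rb')) for k in(3,4)]
def T(a,b):
    p,g=tri(ray('',a,i1),ray('',b,i2)); print(p,g,tolift(p))
T((215.25,189),(215.25,40.75));T((215.5,200.5),(215.5,52.25));T((272.5,192.25),(272.25,53.75))
T((341.75,320.2),(341.75,180.1))
T((185.5,296.5),(185.5,130.75));T((185.5,365),(185.5,199.5))
E
```

```text
[ 0.4919 -0.0308  0.0709] 5.2773569777210166e-05 [-129.686    32.5966]
[ 0.5027 -0.0325  0.071 ] 5.16605511079591e-05 [-118.6663   32.3629]
[ 0.4821 -0.0943  0.0686] 0.0001887486376285344 [-130.8053  -31.6264]
[ 0.6027 -0.1761  0.0935] 3.1191549804303146e-05 [ -0.3414 -96.5281]
[ 0.5948 -0.0074  0.0936] 4.0073671885885186e-05 [-30.8327  69.5856]
[ 0.6531 -0.0154  0.0932] 3.665448462250537e-05 [28.0346 69.4442]
```

```bash
python3 - <<'E'
from h import *
rows([0.553,-0.09,0.29],-97.3,13,0)
E
```

```text
[0, -0.0, -0.43, 0.28, np.float64(6.89)],[0, -0.0, -0.39, 0.33, np.float64(6.89)],[0, -0.0, -0.35, 0.37, np.float64(6.89)],[0, -0.0, -0.3, 0.41, np.float64(6.89)],[0, -0.0, -0.25, 0.45, np.float64(6.89)],[0, -0.0, -0.19, 0.47, np.float64(6.89)],[0, -0.0, -0.13, 0.49, np.float64(6.89)],[0, -0.0, -0.08, 0.5, np.float64(6.89)],[0, -0.0, -0.01, 0.51, np.float64(6.89)],[0, -0.0, 0.05, 0.51, np.float64(6.89)],[0, -0.0, 0.11, 0.5, np.float64(6.89)],[0, -0.0, 0.17, 0.48, np.float64(6.89)],[0, -0.0, 0.22, 0.46, np.float64(6.89)],
```

Request:
arm_command --moves '[[[0,0,-0.4,0.3,6.9],[0,0,-0.4,0.3,6.9],[0,0,-0.35,0.4,6.9],[0,0,-0.3,0.4,6.9],[0,0,-0.25,0.45,6.9],[0,0,-0.2,0.45,6.9],[0,0,-0.15,0.5,6.9],[0,0,-0.1,0.5,6.9],[0,0,0,0.5,6.9],[0,0,0.05,0.5,6.9],[0,0,0.1,0.5,6.9],[0,0,0.15,0.5,6.9]]]'

```text
clock: 20.03
position: [0.5633, -0.0828, 0.2899]
ee_rot: [0.707, -0.005, -0.707, -0.006]
ft_force: [0.2, 0.2, 1.0]
grip_width: 1.004
```

Request:
arm_command --moves '[[[0,0,0.2,0.45,6.9],[0,0,0,0,0],[0,0,0,0,0],[0,0,0,0,0]]]'

```text
clock: 20.37
position: [0.5536, -0.0868, 0.29]
ee_rot: [0.706, -0.044, -0.706, -0.044]
ft_force: [-0.5, -0.2, -0.1]
grip_width: 0.997
```

```bash
python3 - <<'E'
from h import *
import pickle
pickle.dump(manip.camera_info('wrist'),open('v5.pkl','wb')); im=snap('wrist','v5.png'); 
plan([0.553,-0.23,0.29],-97.7)
E
```

```text
pos [ 0.5537 -0.0869  0.29  ] yaw -97.17 xdir [ 0.     0.001 -1.   ] turn 0.53 shift now-axes [-0.01  5.68 -0.69] after turn [-0.01  5.68 -0.74] clk 20.4167 F [ 0.1 -0.9 -0.5] w 1.002
```

View pics/v5.png

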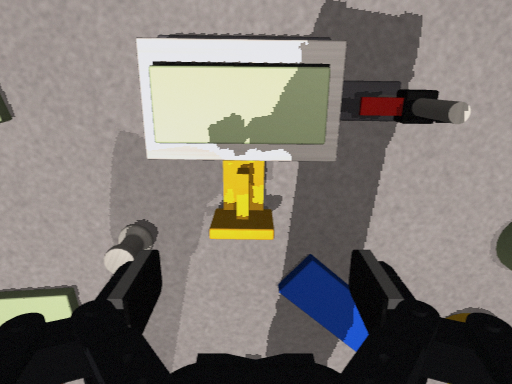

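Request:
arm_command --moves '[[[0,0,0.5,0,0],[0,0,1,0,0],[0,0,1,0,0],[0,0,1,0,0],[0,0,1,0,0],[0,0,0.7,0,0],[0,0,0.3,0,0],[0,0,0,0,0],[0,0,0,0,0],[0,0,0,0,0]]]'

```text
clock: 21.25
position: [0.5362, -0.2227, 0.2896]
ee_rot: [-0.706, 0.045, 0.706, 0.045]
ft_force: [-0.7, 1.2, -0.7]
grip_width: 1.002
```

```bash
python3 - <<'E'
from h import *
import pickle
pickle.dump(manip.camera_info('wrist'),open('v6.pkl','wb')); im=snap('wrist','v6.png'); 
plan([0.553,-0.23,0.29],-97.7)
a=cv2.imread('pics/v5.png');b=im[:,:,::-1]
cv2.imwrite('pics/vv6.png',np.vstack([cv2.resize(x,None,fx=4,fy=4,interpolation=cv2.INTER_NEAREST) for x in (a[50:125,290:490],)]))
E
```

```text
pos [ 0.5362 -0.2225  0.2897] yaw -97.27 xdir [-0.     0.001 -1.   ] turn 0.43 shift now-axes [-0.01  0.21 -0.7 ] after turn [-0.01  0.21 -0.71] clk 21.3 F [-0.2 -0.  -0.7] w 1.001
```

View pics/v6.png

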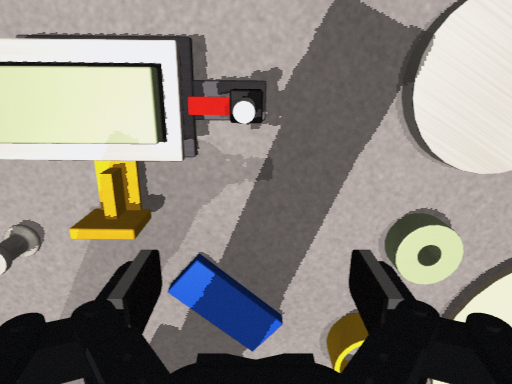

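View pics/vv6.png

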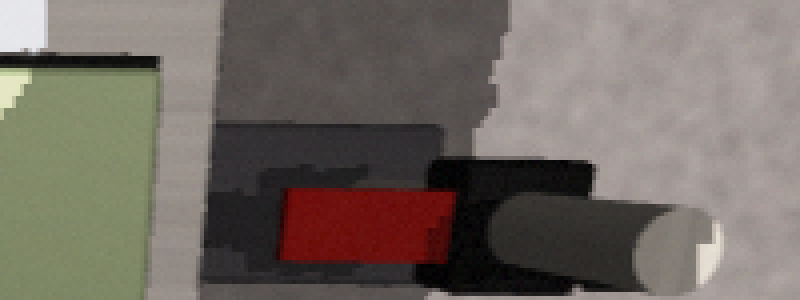

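```bash
python3 - <<'E'
from h import *
a=cv2.imread('pics/v5.png').astype(int);b=cv2.imread('pics/v6.png').astype(int)
for r in(100,105,110):
    print('v5 tip',r,[(c,a[r,c,2],a[r,c,1]) for c in range(357,366)])
    print('v6 tip',r,[(c,b[r,c,2],b[r,c,1]) for c in range(183,193)])
for r in(98,112):
    print('v5 bd',r,[(c,a[r,c,2],a[r,c,1]) for c in range(323,334)])
    print('v6 bd',r,[(c,b[r,c,2],b[r,c,1]) for c in range(150,168)])
for n,im,c in(('v5',a,320),('v6',b,145)): print(n,[(r,im[r,c].tolist()) for r in range(64,72)],[(r,im[r,c].tolist()) for r in range(138,150)])
for n,im,c in(('v5',a,370),('v6',b,200)): print(n,'red rows',[(r,im[r,c,2]-im[r,c,1]) for r in range(93,120)])
E
```

```text
v5 tip 100 [(357, np.int64(35), np.int64(33)), (358, np.int64(33), np.int64(32)), (359, np.int64(32), np.int64(27)), (360, np.int64(35), np.int64(15)), (361, np.int64(60), np.int64(10)), (362, np.int64(96), np.int64(10)), (363, np.int64(111), np.int64(13)), (364, np.int64(113), np.int64(16)), (365, np.int64(111), np.int64(16))]
v6 tip 100 [(183, np.int64(54), np.int64(51)), (184, np.int64(56), np.int64(52)), (185, np.int64(56), np.int64(51)), (186, np.int64(54), np.int64(53)), (187, np.int64(112), np.int64(47)), (188, np.int64(200), np.int64(40)), (189, np.int64(231), np.int64(36)), (190, np.int64(232), np.int64(40)), (191, np.int64(232), np.int64(38)), (192, np.int64(231), np.int64(38))]
v5 tip 105 [(357, np.int64(36), np.int64(35)), (358, np.int64(33), np.int64(30)), (359, np.int64(37), np.int64(25)), (360, np.int64(39), np.int64(10)), (361, np.int64(84), np.int64(13)), (362, np.int64(110), np.int64(16)), (363, np.int64(112), np.int64(17)), (364, np.int64(111), np.int64(16)), (365, np.int64(110), np.int64(14))]
v6 tip 105 [(183, np.int64(53), np.int64(50)), (184, np.int64(56), np.i
[... 4516 characters left out ...]
, np.int64(96)), (115, np.int64(44)), (116, np.int64(2)), (117, np.int64(2)), (118, np.int64(2)), (119, np.int64(5))]
v6 red rows [(93, np.int64(4)), (94, np.int64(3)), (95, np.int64(7)), (96, np.int64(77)), (97, np.int64(195)), (98, np.int64(194)), (99, np.int64(193)), (100, np.int64(194)), (101, np.int64(195)), (102, np.int64(195)), (103, np.int64(195)), (104, np.int64(194)), (105, np.int64(192)), (106, np.int64(197)), (107, np.int64(196)), (108, np.int64(191)), (109, np.int64(197)), (110, np.int64(194)), (111, np.int64(194)), (112, np.int64(193)), (113, np.int64(192)), (114, np.int64(191)), (115, np.int64(1)), (116, np.int64(4)), (117, np.int64(2)), (118, np.int64(4)), (119, np.int64(3))]
```

```bash
python3 - <<'E'
from h import *
import pickle
np.set_printoptions(precision=4,suppress=True)
i1,i2=[pickle.load(open(f'v{k}.pkl','rb')) for k in(5,6)]
def T(n,a,b):
    p,g=tri(ray('',a,i1),ray('',b,i2)); print(n,p,round(g,5),tolift(p))
T('mark',(105.6,360.75),(105.2,187.6))
T('board end mid-ish',(105,327.4),(105,153.6))
T('corner back',(67,328.5+.5),(66.7,151))
T('corner front',(143.6,325.5),(143.6,156.3))
# plate top corners
a=cv2.imread('pics/v5.png');b=cv2.imread('pics/v6.png')
cv2.imwrite('pics/vz5.png',np.hstack([cv2.resize(x,None,fx=4,fy=4,interpolation=cv2.INTER_NEAREST) for x in (a[55:155,305:340],b[55:155,130:170],a[195:245,200:285],)[:2]]))
cv2.imwrite('pics/vz6.png',np.hstack([cv2.resize(x,None,fx=4,fy=4,interpolation=cv2.INTER_NEAREST) for x in (a[200:245,200:290],b[200:245,65:155])]))
E
```

```text
mark [ 0.603  -0.1758  0.0941] 0.00014 [ -0.1407 -96.1419]
board end mid-ish [ 0.6067 -0.1493  0.095 ] 0.00037 [ -0.0124 -69.4745]
corner back [ 0.6349 -0.1528  0.092 ] 0.00018 [ 28.3833 -69.1039]
corner front [ 0.5767 -0.1456  0.0976] 0.00035 [-30.2377 -69.7681]
```

View pics/vz5.png

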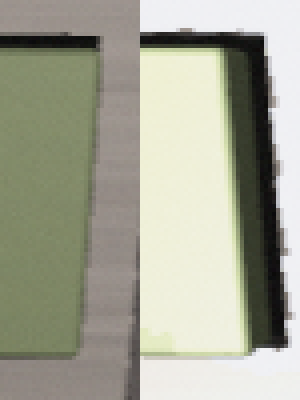

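View pics/vz6.png

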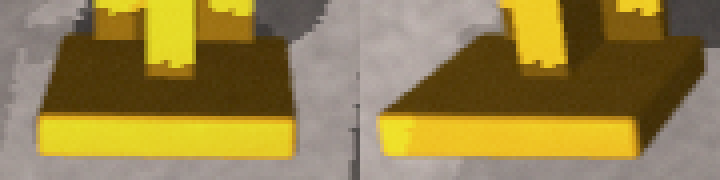

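```bash
python3 - <<'E'
from h import *
snap('scene','fin.png'); o=manip.get_obs(); print(o['clock'],o['ft_force'])
E
```

```text
21.35 [ 0.3123002  -0.01749054  0.1807073 ]
```

View pics/fin.png

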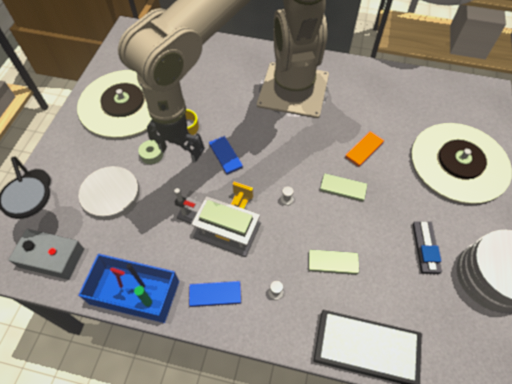

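The picture shows one board on the lift (about 225,218). The two spare boards lie flat at (343,187) and (333,262), nothing else has moved, and the hand is clear.

```bash
python3 -c "
from workcell import manip; print(manip.hand_in())"
```

```text
the job is handed in; nothing more can be done
None
```

I handed the job in at about 21 s: one green board lies squarely on the pad, and I pushed the wedge in about 42 mm. My last checks put the top of the stack between 0.1 mm below and about 1 mm above the red pointer's upper face, inside the 3 mm limit.

- **Grasp:** the first grip slipped off the board while I was raising the hand to regrip higher. The board stayed in place, and I took it again lower.
- **Placing:** the board was within about 1 mm of the pad's centre and 0.1° of its length when I let go. Later views still show it square.
- **Height, wrist-camera pairs:** one pair gave the pointer at 93.5 mm and the board's far end at 93.4 mm. A second pair, at the pointer's end, gave 94.1 mm and 95.0 mm, with that end's two corners reading 92.0 and 97.6 mm.
- **Height from wedge travel:** the 42 mm push implies a board top of about 94.7 mm.
- **Readings that disagreed:** two earlier pointer readings did not fit. The fixed cameras gave 83–90 mm, and a first wrist pair, probably taken while the arm was still settling, gave 96 mm. I relied on the later wrist views.
- **Rest of the bench:** in the last picture the two spare boards lie flat on the bench, the other things are where they were, and the arm touches nothing.

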